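# Chock the flashlight on the ledge and jam the lock nut

### The job

Push the sliding wooden chock along the ledge until it traps the flashlight snugly against the fixed end cheek so that it cannot roll. Then turn the bar nut clockwise down the chock's stud and tighten it firmly against the hex nut below, so that it stays jammed when you let go, without turning the hex nut and leaving the dispenser, bowl, tin, brush and spare nut where they are.

Things in the scene. Friction and masses are not known exactly. Their poses are not given: they have to be found in the camera images.
- ledge: Fixed ash board 160 x 420 x 20 mm lying on the table. Origin: on the table, below the line along which the stud slides; x points away from the robot, y along the board (yaw within 0.2 rad of the world's). It spans y -180 to +240 mm, x -80 to 80 mm; its top is at z = 20 mm. A 12 mm thick pegboard strip stands along its far edge (x 68 to 80 mm), up to z = 70 mm.
- cheek_face (a point): Middle of the flat face of the fixed end cheek, an ash bar across the ledge, 110 mm (ledge x) x 15 x 30 mm high. The face looks to ledge -y, towards the chock, and lies at ledge y = 120 mm; the point is 15 mm above the board's top.
- chock (a joint): Slide of the chock (m) along the ledge's +y, towards the end cheek. The stud's axis is at ledge x = 0, y = -60 mm + this value. At 0.116 the chock's face just touches the flashlight when that lies against the cheek; the track ends at 0.124. It drags stiffly: about 14 N moves it and it stays where it is left.
- push_face (a point): Middle of the chock's flat tail face that looks to ledge -y, the face to push on: 60 mm wide (along ledge x), 30 mm high, from the board's top up; the point is 15 mm above the board's top and 66 mm from the stud's axis, outside the sweep of the bar nut.
- chock_face (a point): Middle of the chock's rubber face that looks to ledge +y and bears on the flashlight, 28 mm from the stud's axis. The chock is a wooden block 94 mm long (ledge y), 60 mm wide, 30 mm high on the board's top; its upright steel stud is 16 mm thick and ends 91 mm above the board's top.
- flashlight: Loose silver straight tube, 36 mm diameter, 130 mm long (plus a small toggle at the tail), 0.2 kg, lying across the ledge (along ledge x) between chock and cheek. Origin on its axis at mid length; its own x runs along the tube. It rolls freely.
- hexnut: Steel hex nut, 30 mm across flats, 18 mm high, already tight on the chock's top round the stud. Origin: middle of its underside, 30 mm above the board's top. It is stiff, but a turning moment over about 0.6 Nm on it makes it slip.
- locknut: Bar nut on the stud above the hex nut: 32 mm round hub, 20 mm high, with one straight black bar across it, 104 mm end to end, 12 mm wide, 14 mm high (1 to 15 mm above the underside). Origin: middle of its underside, on the stud's axis; it does not turn. It meets the hex nut when the origin is 48 mm above the board's top and sinks 6 mm a turn; about 2 N on the bar turns it till then.
- locknut_bar (a joint): Turn of the bar nut (rad), growing clockwise seen from above (tightening, downwards). It meets the hex nut at about 12.6 rad, then stiffens: a square push on the bar 38 mm from the axis takes it to about 13.4 rad at 5 N, 13.8 at 7 N, 14.5 at 11 N; thread friction keeps it there. 7 to 12 N is a firm jam; a mere touch is none. Starting the bar briskly may take 5 N for a moment.
- bar_end (a point): End of one of the bar nut's two arms, at mid height of the bar, 52 mm from the stud's axis. At joint value 0 it lies on the ledge's +x side of the stud and turns clockwise from there.
- dispenser: Bystander: loose navy plastic dispenser, 55 x 50 x 82 mm, standing on the ledge beyond the cheek. Origin: middle of its underside.
- bowl: Bystander: stainless bowl, 160 mm across, on the table. Origin: middle of its underside.
- treat_tin: Bystander: tin, 70 mm across, 90 mm high, on the table.
- brush: Bystander: brush lying on the table.
- spare_nut: Bystander: spare steel hex nut lying on the table.

How it is judged:
On the way, in this order (a step that is already met when the one before it is completed fails the run):
1. the flashlight is trapped between chock and cheek (value of joint chock above 0.112 m and y of flashlight in the frame of ledge between 0.094 and 0.108 m), for 0.2 s.
2. the bar nut is jammed on the hex nut (contact force between locknut and hexnut above 12 N), for 0.2 s.
At the end, for the whole second after the job is handed in: Flashlight at rest on the ledge between chock and cheek, with at most 4 mm of play; the bar nut, let go, still presses on the hex nut with over 12 N; the hex nut has turned less than 0.25 rad. Dispenser, bowl, tin, brush and spare nut within 30 mm of their starts (all of step 1 and x of flashlight in the frame of ledge between -0.06 and 0.03 m and z of flashlight in the frame of ledge between 0.033 and 0.043 m and linear speed of flashlight below 0.03 m/s and contact force between locknut and hexnut above 12 N and angle between the x axis of hexnut and the x axis of ledge, either way round below 0.25 rad); the robot touches nothing.
It fails at once if the hex nut is dragged round (angle between the x axis of hexnut and the x axis of ledge, either way round above 0.25 rad).
It fails at once if a bystander is disturbed (distance of any of dispenser, bowl, treat_tin, brush, spare_nut from where it was at the start of the episode above 0.03 m).
It also fails if it takes over 61 s, if anything falls off the work surface, if the arm or the gripper's body presses on something with over 40 N, if the wrist force passes 120 N, or if a joint passes its speed limit or range.

### The arm

A 7-joint arm with a two-finger parallel gripper is mounted at the origin on the work surface. World frame = base frame: x ahead of the robot, y to its left, z up, the work surface at z = 0. Lengths are in m, angles in rad, forces in N, time in s.
With the tool pointing down it reaches from about 0.425 to 0.925 m from the base axis. Payload 6.8 kg.
Tool frame: the origin (TCP) lies on the centre line of the jaws, within the pads' length; the fingertips stand 8 mm ahead of it and the grasp point (between the pads) lies 11 mm behind it (r.finger_overhang is the distance from the TCP to the fingertips, in m); x points along the fingers, z is the direction in which the jaws open and shut, and the axes are right-handed (so a half turn about x gives the same grasp; the last joint's range is limited). The gripper opens to 85 mm and grips with 20 to 120 N. Pads are 22 mm wide; open, the fingers measure 114 mm over their backs; the gripper's body (76 mm by 85 mm) begins 54 mm behind the grasp point. The pads swing forward as they close: fully open they stand 13 mm farther back than shut.
Start: joints at [1.062, 0.477, 0.022, 1.555, -0.011, 1.109, -0.083], TCP at [0.263, -0.622, 0.239] pointing down, gripper open.
Joint ranges: [-2.96, 2.96], [-0.34, 2.1], [-1.41, 1.46], [0.24, 2.44], [-1.37, 4.51], [0.17, 1.92], [-2.96, 2.96]. Speed limits (rad/s): [2.39, 2.39, 3.14, 3.14, 3.14, 3.14, 3.14].

### API

Orientations are given as a rotation vector (axis times angle).
In Python, from bench import r gives the robot as it stands. The module is installed in compiled form; this text tells all that it offers.
- The arm moves only by the tool play_rows, never from a script. Its argument "plan" is a list of rows, each a list of 5 numbers: the opening, from -1 (shut) to 1 (fully open), then the shift along the world's x, y, z in m, then the turn about the world's z in rad. A call has 1 to 10 rows; each row is the pose to reach, as a shift and turn from the pose commanded when the call began; what a row does not reach only later rows make up. A row lasts 1/10 s, in which the tool goes at most 50 mm and 8.59 degrees, less where a joint would pass 70% of its speed; a pose out of reach is approached as far as the arm can. A call with a gripper value outside its range is refused whole. The fingers move at their own pace and stop on an object; "force" is the grip in N (left out, the last holds). Time passes only in rows, so rows that repeat a pose let the fingers close. It gives the time, the measured TCP pose, the force and the opening at its end, in the units of the state.
- r.get_obs(): the state, without advancing time (a new reading comes with each control period).
- r.grab_frame(name): name is "scene" or "top" or "wrist"; returns a dict with "pixels" (384x512x3 uint8, blue, green, red), "z_map" (384x512 float32, m along the optical axis (not along the pixel's ray), 0 where there is no reading), "vfov" (degrees; the focal length in pixels is half the picture's height over the tangent of half this angle, whatever the lens; pixels are square), "cx", "cy" (the principal point, pixels), "R" (3x3) and "t" (3): a world point X has camera coordinates R X + t; the wrist camera has in their place "tool_from_camera" (4x4, takes a point from camera to tool coordinates, whose origin is the TCP and whose axes are the tool frame's). Camera axes: x right, y down, z forward; pixel columns grow to the right and rows downward; lengths in m; the calibration is good to about 2 mm. A picture is of the moment at which its call begins: read the wrist's pose just before it.
- r.hand_in(): hands the job in, once; it reports no verdict.
Trained networks look in a picture, given as the dict that the camera call returned (one of the last four; its "shot" number tells which), for a name from the list of things; names that differ only in an ending like _2 or _b are one class to them, and where a whole thing is asked for, a point or a joint stands for the part that bears it (a point fixed in the world has none). Each returns a list of dicts, best first, with "conf" (0 to 1); they miss things now and then, are a little off and sometimes report something else, mostly with a low value. They report only what shows in the picture. A call takes as long as a camera call.
- r.outline_of(picture, label): "mask" (384x512 bool, what is visible of it) and "bbox" ([left, top, right, bottom] as shares, 0 to 1, of the picture: columns of its width, rows of its height, round what is visible of it).
- r.pinpoint(picture, label): "position" ([column, row] as shares, 0 to 1, of the picture: columns of its width, rows of its height: a listed point, or the origin of a listed thing).
The state is a dict: "clock": time; "joints": joint angles; "qvel": joint speeds; "tau": joint torques, N m; "tcp_pos": TCP position; "orientation": TCP orientation; "contact_force": force on the tool from outside, world axes, zero at the start; "moment": the same for the moment, N m; "grip_width": finger opening in m.
Only numpy, scipy, OpenCV 4.12 (cv2) and the standard library are available. Lean on these libraries where they do the work, as an engineer would, in place of code of your own. Each camera call takes 0.05 s, during which the arm holds its last target.

## Working session

There is one attempt and no reset: what is moved stays moved. The work goes in short steps, Python scripts to look and compute and a tool call to move; the robot and the scene stay as the last step left them, time stands still between calls to the robot, and variables do not carry over. Pictures are saved under pics/ and viewed, and the job is handed in when it is done.

Besides the shell and the picture viewer there is one more tool, called after ">>>" as name([rows], argument=value, ...), one row to a line, values as JSON. play_rows: Moves the arm, as the interface text tells. Its arguments: {"type":"object","properties":{"plan":{"type":"array","items":{"type":"array","items":{"type":"number"}}},"force":{"type":"number"}},"required":["plan"]}

```bash
mkdir -p pics; cat > h.py <<'E'
import numpy as np,cv2
from scipy.spatial.transform import Rotation as Ro
from bench import r
def f(p): return 192/np.tan(np.radians(p['vfov'])/2)
def pt(p,u,v,z):
    c=np.array([(u-p['cx'])/f(p)*z,(v-p['cy'])/f(p)*z,z])
    return p['R'].T@(c-p['t']) if 'R' in p else c
def ray_plane(p,u,v,h):
    d=p['R'].T@np.array([(u-p['cx'])/f(p),(v-p['cy'])/f(p),1]); o=-p['R'].T@p['t']
    return o+d*(h-o[2])/d[2]
def proj(p,X):
    c=p['R']@np.array(X)+p['t']; return c[:2]/c[2]*f(p)+[p['cx'],p['cy']]
E
cat > a.py <<'E'
from h import *
o=r.get_obs();print({k:np.round(v,3) for k,v in o.items()})
for n in ['top','scene']:
    p=r.grab_frame(n);cv2.imwrite(f'pics/{n}0.png',p['pixels'])
    for l in ['ledge','cheek_face','chock','push_face','chock_face','flashlight','hexnut','locknut','bar_end','dispenser','bowl','treat_tin','brush','spare_nut']:
        for d in r.pinpoint(p,l)[:2]:
            u,v=d['position'][0]*512,d['position'][1]*384
            z=p['z_map'][min(int(v),383),min(int(u),511)]
            print(n,l,round(d['conf'],2),np.round([u,v],1),np.round(pt(p,u,v,z),3))
E
python3 a.py
```

```text
{'clock': np.float64(0.0), 'joints': array([ 1.062,  0.478,  0.022,  1.556, -0.012,  1.109, -0.083]), 'qvel': array([ 0.001,  0.001, -0.   , -0.001,  0.   ,  0.001, -0.001]), 'tau': array([-0.0000e+00, -5.9646e+01,  1.6070e+00, -2.8120e+01,  1.2000e-02,
        9.0000e-03,  0.0000e+00]), 'tcp_pos': array([ 0.263, -0.621,  0.238]), 'orientation': array([ 0.91 ,  1.374, -0.909]), 'contact_force': array([-1.106,  1.035,  0.302]), 'moment': array([ 0.069, -0.001,  0.042]), 'grip_width': np.float64(0.085)}
top ledge 0.94 [258.6 189.9] [ 0.516 -0.006  0.088]
top ledge 0.64 [382.  210.4] [ 0.431 -0.499  0.016]
top cheek_face 0.92 [230.3 198.9] [0.489 0.109 0.055]Traceback (most recent call last):
  File "a.py", line 6, in <module>
    for d in r.pinpoint(p,l)[:2]:
             ~~~~~~~~~~^^^^^
ValueError: it knows: bar_end, bowl, brush, cheek_face, chock_face, dispenser, flashlight, hexnut, ledge, locknut, push_face, spare_nut, treat_tin
```

```bash
sed -i "s/'chock',//" a.py; python3 a.py | grep -v tau
```

```text
7.0000e-03, -0.0000e+00]), 'tcp_pos': array([ 0.263, -0.621,  0.239]), 'orientation': array([ 0.91 ,  1.374, -0.909]), 'contact_force': array([ 0.534, -0.548,  0.492]), 'moment': array([-0.035,  0.031,  0.025]), 'grip_width': np.float64(0.085)}
top ledge 0.94 [256.4 192.4] [0.513 0.004 0.053]
top cheek_face 0.64 [229.3 195.5] [0.504 0.113 0.05 ]
top cheek_face 0.43 [352.7 226.6] [ 0.369 -0.379  0.013]
top push_face 0.95 [276.6 186.5] [ 0.534 -0.078  0.054]
top push_face 0.36 [258.8 193.3] [ 0.509 -0.006  0.05 ]
top chock_face 0.71 [253.5 189.7] [0.531 0.016 0.017]
top flashlight 0.86 [242.6 198.3] [0.491 0.06  0.051]
top flashlight 0.46 [229.7 197.9] [0.493 0.111 0.058]
top locknut 0.41 [259.8 190. ] [ 0.515 -0.01   0.089]
top bar_end 0.75 [242.9 198.4] [0.49  0.058 0.051]
top bar_end 0.52 [258.3 201.6] [ 0.48  -0.003  0.022]
top dispenser 0.73 [212.9 200.4] [0.478 0.174 0.097]
top bowl 0.59 [228.9 200.7] [0.485 0.115 0.04 ]
top bowl 0.58 [134.6 216.4] [0.437 0.507 0.005]
top treat_tin 0.65 [354.7 165.2] [ 0.613 -0.396  0.048]
top brush 0.94 [380.5 211. ] [ 0.429 -0.494  0.014]
top spare_nut 0.41 [354.6 227.8] [ 0.365 -0.388  0.   ]
scene ledge 0.81 [266.1 214.2] [ 0.545 -0.044  0.046]
scene cheek_face 0.89 [273.1 192.1] [0.488 0.107 0.021]
scene push_face 0.71 [257.8 223.9] [ 0.532 -0.083  0.022]
scene chock_face 0.88 [271.2 207.1] [ 0.562 -0.036  0.082]
scene flashlight 0.7 [258.4 226.6] [ 0.537 -0.086  0.013]
scene flashlight 0.53 [271.  196.5] [0.513 0.046 0.053]
scene hexnut 0.46 [263.6 209.4] [ 0.527 -0.032  0.052]
scene locknut 0.55 [264.2 202.8] [ 0.533 -0.038  0.092]
scene bar_end 0.66 [259.6 196.5] [ 0.499 -0.014  0.09 ]
scene dispenser 0.77 [284.8 185.1] [0.514 0.156 0.034]
scene bowl 0.8 [305.5 147.7] [0.467 0.431 0.04 ]
scene treat_tin 0.82 [227.7 304.4] [ 0.657 -0.462  0.052]
scene brush 0.69 [166.9 296.9] [ 0.451 -0.51   0.006]
scene spare_nut 0.56 [171.2 263.3] [ 0.365 -0.386 -0.001]
```

```bash
python3 -c "
import cv2,numpy as np
a=cv2.imread('pics/top0.png');cv2.imwrite('pics/t0.png',cv2.resize(a[100:300,160:420],None,fx=3,fy=3))
a=cv2.imread('pics/scene0.png');cv2.imwrite('pics/s0.png',cv2.resize(a,None,fx=1.5,fy=1.5))"
```

```text
(no output)
```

View pics/t0.png

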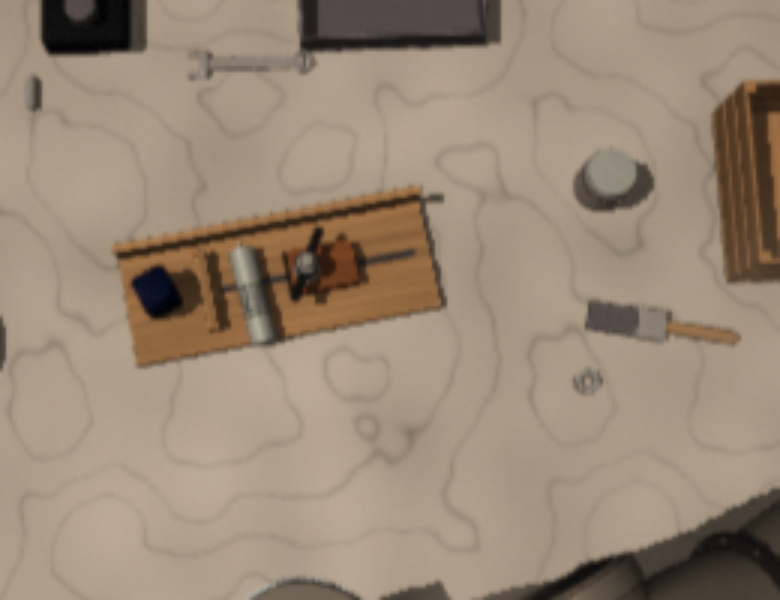

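View pics/s0.png

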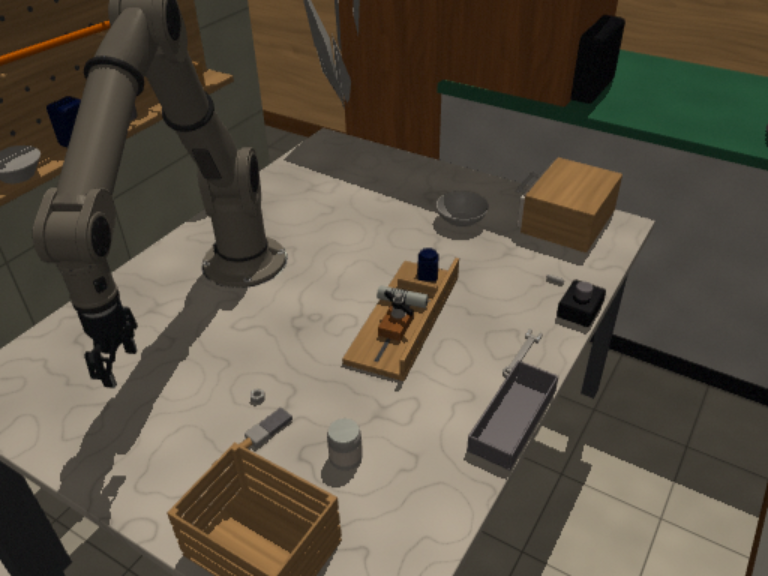

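```bash
cat > b.py <<'E'
from h import *
p=r.grab_frame('top')
m=r.outline_of(p,'ledge')[0]['mask']
vv,uu=np.nonzero(m); P=np.array([pt(p,u,v,p['z_map'][v,u]) for u,v in zip(uu,vv)])
print(len(P),f(p),p['t'])
q=P[(P[:,2]>.012)]
rc=cv2.minAreaRect(q[:,:2].astype(np.float32)*1000);print(rc)
# all cloud near
v,u=np.mgrid[0:384,0:512];z=p['z_map']
# edge corners hi z ones (strip)
s=P[(P[:,2]>.055)&(P[:,2]<.08)]
far=[x for x in s if x[0]>.53]
far=np.array(far)
k=np.polyfit(far[:,1],far[:,0],1);print('strip',k,np.arctan(-k[0]),len(far))
zz=z[150:220,190:320]
for vv in range(150,215):
  for uu in range(190,320):
    X=pt(p,uu,vv,z[vv,uu])
    if X[2]>.075 and X[1]<0.12: print(uu,vv,np.round(X,3))
E
python3 b.py
```

```text
325 445.6699032481269 [0.04181847 0.49922538 1.74711808]
((631.839111328125, -419.97625732421875), (65.23979949951172, 68.83736419677734), 78.053466796875)
strip [0.66211598 0.88980408] -0.5848455052658175 55
203 151 [ 0.189 -0.015  1.808]
224 157 [ 0.189 -0.015  1.808]
293 157 [ 0.189 -0.015  1.808]
190 163 [ 0.189 -0.015  1.808]
239 163 [ 0.189 -0.015  1.808]
294 163 [ 0.623 -0.15   0.076]
299 163 [ 0.621 -0.169  0.08 ]
297 164 [ 0.619 -0.161  0.076]
256 165 [ 0.189 -0.015  1.808]
290 166 [ 0.611 -0.133  0.077]
291 166 [ 0.189 -0.015  1.808]
216 167 [ 0.189 -0.015  1.808]
222 167 [ 0.189 -0.015  1.808]
236 167 [ 0.189 -0.015  1.808]
272 168 [ 0.606 -0.061  0.075]
265 169 [ 0.602 -0.033  0.077]
261 170 [ 0.599 -0.017  0.076]
264 171 [ 0.594 -0.029  0.077]
249 172 [0.592 0.031 0.076]
256 172 [0.591 0.003 0.075]
216 174 [ 0.189 -0.015  1.808]
236 175 [0.581 0.083 0.079]
256 175 [ 0.189 -0.015  1.808]
228 176 [0.577 0.114 0.08 ]
265 176 [ 0.569 -0.032  0.099]
266 176 [ 0.572 -0.036  0.084]
267 176 [ 0.571 -0.04   0.089]
229 177 [0.574 0.111 0.075]
265 177 [ 0.567 -0.032  0.089]
266 177
[... 3372 characters left out ...]
 197 [ 0.487 -0.002  0.091]
259 197 [ 0.487 -0.006  0.091]
260 197 [ 0.487 -0.01   0.091]
257 198 [0.483 0.002 0.095]
258 198 [ 0.483 -0.002  0.093]
259 198 [ 0.483 -0.006  0.091]
260 198 [ 0.484 -0.01   0.088]
267 198 [ 0.189 -0.015  1.808]
257 199 [0.481 0.002 0.084]
258 199 [ 0.478 -0.002  0.098]
259 199 [ 0.479 -0.006  0.093]
257 200 [0.476 0.002 0.091]
258 200 [ 0.475 -0.002  0.092]
259 200 [ 0.475 -0.006  0.096]
191 201 [ 0.189 -0.015  1.808]
263 201 [ 0.189 -0.015  1.808]
192 204 [ 0.189 -0.015  1.808]
265 208 [ 0.189 -0.015  1.808]
297 211 [ 0.189 -0.015  1.808]
310 211 [ 0.189 -0.015  1.808]
300 212 [ 0.189 -0.015  1.808]
195 213 [ 0.189 -0.015  1.808]
283 213 [ 0.189 -0.015  1.808]
```

```bash
cat > c.py <<'E'
from h import *
o=r.get_obs();R=Ro.from_rotvec(o['orientation']).as_matrix();print(np.round(R,3))
p=r.grab_frame('wrist');print(np.round(p['tool_from_camera'],3),p['vfov'])
p=r.grab_frame('top');v,u=np.mgrid[0:384,0:512];z=p['z_map']
c=np.stack([(u-p['cx'])/f(p)*z,(v-p['cy'])/f(p)*z,z],-1);X=(c-p['t'])@p['R']
m=(X[...,2]>.012)&(X[...,2]<.11)&(X[...,0]>.35)&(X[...,0]<.7)&(abs(X[...,1])<.3)
mm=m.astype(np.uint8);mm=cv2.morphologyEx(mm,cv2.MORPH_OPEN,np.ones((3,3)))
n,l,s,_=cv2.connectedComponentsWithStats(mm);k=1+s[1:,4].argmax();q=X[l==k];print(len(q))
rc=cv2.minAreaRect((q[:,:2]*1000).astype(np.float32));print(rc,np.round(cv2.boxPoints(rc)))
E
python3 c.py
```

```text
[[ 0.     0.921  0.39 ]
 [ 0.     0.39  -0.921]
 [-1.     0.     0.   ]]
[[-0.    -0.302  0.953 -0.134]
 [ 0.    -0.953 -0.302  0.077]
 [ 1.    -0.     0.     0.001]
 [ 0.     0.     0.     1.   ]] 64.38560984227318
4079
((515.5406494140625, 20.686859130859375), (167.50912475585938, 419.6973876953125), 9.667251586914062) [[ 398.  213.]
 [ 468. -200.]
 [ 633. -172.]
 [ 563.  242.]]
```

>>> play_rows([
  [-1, 0.02, 0.04, 0.03, 0.14],
  [-1, 0.05, 0.08, 0.06, 0.28],
  [-1, 0.075, 0.125, 0.06, 0.42],
  [-1, 0.1, 0.165, 0.06, 0.56],
  [-1, 0.125, 0.205, 0.06, 0.7],
  [-1, 0.15, 0.25, 0.06, 0.84],
  [-1, 0.175, 0.29, 0.06, 0.98],
  [-1, 0.2, 0.335, 0.06, 1.12],
  [-1, 0.225, 0.375, 0.06, 1.25],
  [-1, 0.25, 0.42, 0.06, 1.339],
], force=60)

```text
clock: 2.75
tcp_pos: [0.5117, -0.2044, 0.2997]
orientation: [-0.137, 1.566, 0.136]
contact_force: [1.2, -0.7, -0.4]
grip_width: 0.0001
```

>>> play_rows([
  [-1, 0.015, 0.04, 0.0, 0.0],
  [-1, 0.027, 0.078, 0.0, 0.0],
  [-1, 0.027, 0.078, 0.0, 0],
  [-1, 0.027, 0.078, 0.0, 0],
])

```text
clock: 3.15
tcp_pos: [0.5381, -0.127, 0.2994]
orientation: [-0.135, 1.567, 0.135]
contact_force: [0.3, -1.3, -0.2]
grip_width: -0.0
```

```bash
cat > d.py <<'E'
from h import *
import sys
o=r.get_obs();R=Ro.from_rotvec(o['orientation']).as_matrix()
print(np.round(R,3),np.round(o['tcp_pos'],4),np.round(o['contact_force'],2),o['clock'],o['grip_width'],np.round(o['joints'],2))
p=r.grab_frame('wrist');T=p['tool_from_camera'];Rc=R@T[:3,:3];tc=R@T[:3,3]+o['tcp_pos']
p['R']=Rc.T;p['t']=-Rc.T@tc
n=sys.argv[1];cv2.imwrite(f'pics/{n}.png',cv2.resize(p['pixels'],None,fx=1.5,fy=1.5))
for l in ['cheek_face','push_face','chock_face','flashlight','hexnut','locknut','bar_end']:
    for d in r.pinpoint(p,l)[:2]:
        u,v=d['position'][0]*512,d['position'][1]*384
        z=p['z_map'][min(int(v),383),min(int(u),511)]
        print(l,round(d['conf'],2),np.round([u,v],1),np.round(pt(p,u,v,z),3))
import pickle;pickle.dump(p,open('w.pkl','wb'))
E
python3 d.py w1
```

```text
[[ 0.    -0.171  0.985]
 [-0.     0.985  0.171]
 [-1.    -0.     0.   ]] [ 0.5381 -0.127   0.2994] [ 0.3  -1.34 -0.22] 3.15 -1.5230753121626269e-05 [ 0.51  0.26 -0.47  1.75  0.13  1.16  0.17]
push_face 0.7 [261.8 119. ] [ 0.534 -0.086  0.048]
push_face 0.67 [223.5  31.3] [0.47  0.007 0.02 ]
chock_face 0.95 [264.1  42.3] [ 0.521 -0.     0.05 ]
hexnut 0.43 [265.   63.4] [ 0.526 -0.027  0.11 ]
locknut 0.62 [267.8  63.2] [ 0.529 -0.026  0.109]
bar_end 0.59 [226.6  34.5] [ 0.483 -0.005  0.091]
```

View pics/w1.png

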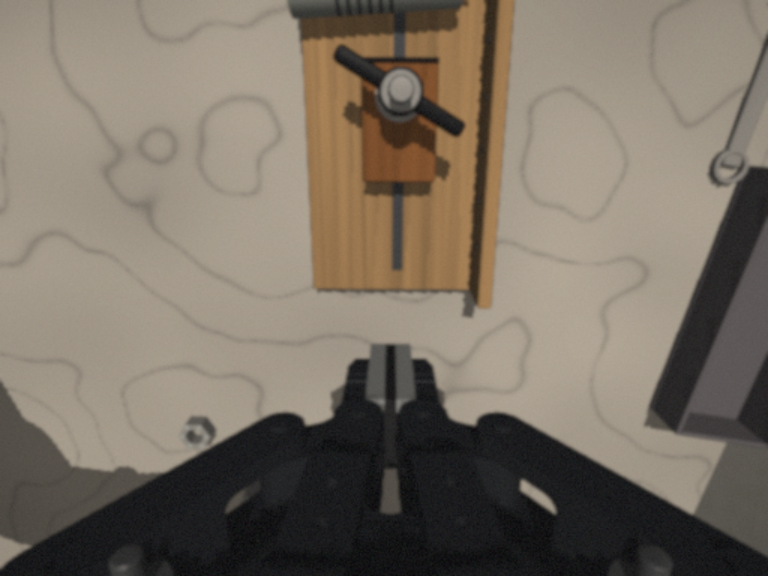

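```bash
cat > e.py <<'E'
from h import *
import pickle;p=pickle.load(open('w.pkl','rb'))
a=.170;E=np.array([[np.cos(a),np.sin(a)],[-np.sin(a),np.cos(a)]])
for n,u,v,h in [('stud',401,88,.111),('tailL',363,182,.05),('tailR',436,182,.05),('ledgeL',316,289,.02),('slotend',398,269,.02),('ledgeLup',302,30,.02),('bar1',340,50,.094),('bar2',460,129,.094),('stripR',497,306,.07)]:
    X=ray_plane(p,u/1.5,v/1.5,h);print(n,np.round(X,4),np.round(E@(X[:2]-[.5206,-.0089]),4))
E
python3 e.py
```

```text
stud [ 0.5276 -0.0224  0.111 ] [ 0.0046 -0.0145]
tailL [ 0.5099 -0.0927  0.05  ] [-0.0247 -0.0808]
tailR [ 0.5691 -0.0824  0.05  ] [ 0.0354 -0.0807]
ledgeL [ 0.4799 -0.2027  0.02  ] [-0.0729 -0.1841]
slotend [ 0.5535 -0.1697  0.02  ] [ 0.0052 -0.1641]
ledgeLup [0.4416 0.0151 0.02  ] [-0.0738  0.037 ]
bar1 [ 0.4832 -0.0046  0.094 ] [-0.0362  0.0106]
bar2 [ 0.5735 -0.0401  0.094 ] [ 0.0468 -0.0397]
stripR [ 0.6386 -0.1733  0.07  ] [ 0.0885 -0.182 ]
```

>>> play_rows([
  [-1, 0.008, 0.0014, -0.05, 0],
  [-1, 0.008, 0.0014, -0.1, 0],
  [-1, 0.008, 0.0014, -0.15, 0],
  [-1, 0.008, 0.0014, -0.2, 0],
  [-1, 0.008, 0.0014, -0.24, 0],
  [-1, 0.008, 0.0014, -0.259, 0],
  [-1, 0.008, 0.0014, -0.259, 0],
])

```text
clock: 4.25
tcp_pos: [0.5435, -0.1265, 0.0373]
orientation: [-0.131, 1.572, 0.134]
contact_force: [-0.0, -0.4, 0.6]
grip_width: -0.0003
```

>>> play_rows([
  [-1, -0.0017, 0.0099, 0, 0],
  [-1, -0.0034, 0.0197, 0, 0],
  [-1, -0.005, 0.029, 0, 0],
  [-1, -0.0058, 0.034, 0, 0],
  [-1, -0.0066, 0.039, 0, 0],
  [-1, -0.0075, 0.044, 0, 0],
  [-1, -0.0083, 0.049, 0, 0],
  [-1, -0.0091, 0.054, 0, 0],
  [-1, -0.01, 0.059, 0, 0],
  [-1, -0.0109, 0.064, 0, 0],
])

```text
clock: 5.25
tcp_pos: [0.537, -0.0678, 0.0421]
orientation: [-0.135, 1.563, 0.124]
contact_force: [4.3, -14.1, -0.0]
grip_width: -0.0002
```

>>> play_rows([
  [-1, -0.0008, 0.005, 0, 0],
  [-1, -0.0017, 0.01, 0, 0],
  [-1, -0.0025, 0.015, 0, 0],
  [-1, -0.0033, 0.019, 0, 0],
  [-1, -0.0039, 0.023, 0, 0],
  [-1, -0.0044, 0.026, 0, 0],
  [-1, -0.0049, 0.029, 0, 0],
  [-1, -0.0051, 0.03, 0, 0],
  [-1, -0.0051, 0.03, 0, 0],
])

```text
clock: 6.15
tcp_pos: [0.5318, -0.037, 0.042]
orientation: [-0.135, 1.563, 0.125]
contact_force: [2.8, -12.5, 0.7]
grip_width: 0.0002
```

```bash
python3 d.py w2; cat > top.py <<'E'
from h import *
import sys
for n in ['top','scene']:
    p=r.grab_frame(n);u,v=proj(p,[.515,.05,.06]).astype(int);cv2.imwrite(f'pics/{sys.argv[1]}{n}.png',cv2.resize(p['pixels'][v-60:v+60,u-75:u+75],None,fx=5,fy=5,interpolation=cv2.INTER_CUBIC))
E
python3 top.py a
```

```text
[[ 0.004 -0.165  0.986]
 [-0.005  0.986  0.165]
 [-1.    -0.006  0.003]] [ 0.5318 -0.037   0.042 ] [  2.78 -12.46   0.74] 6.15 0.0002037687674000585 [ 0.25  0.55 -0.38  2.02  0.35  0.63 -0.19]
push_face 0.83 [254.5 226. ] [ 0.527 -0.021  0.05 ]
chock_face 0.56 [255.9  22.1] [0.514 0.061 0.05 ]
locknut 0.59 [251.6 226.7] [ 0.526 -0.021  0.05 ]
```

View pics/w2.png

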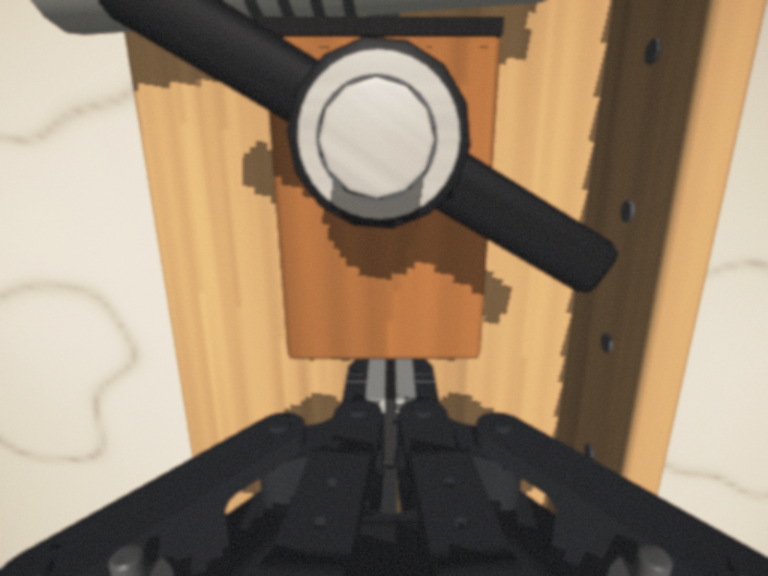

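View pics/ascene.png

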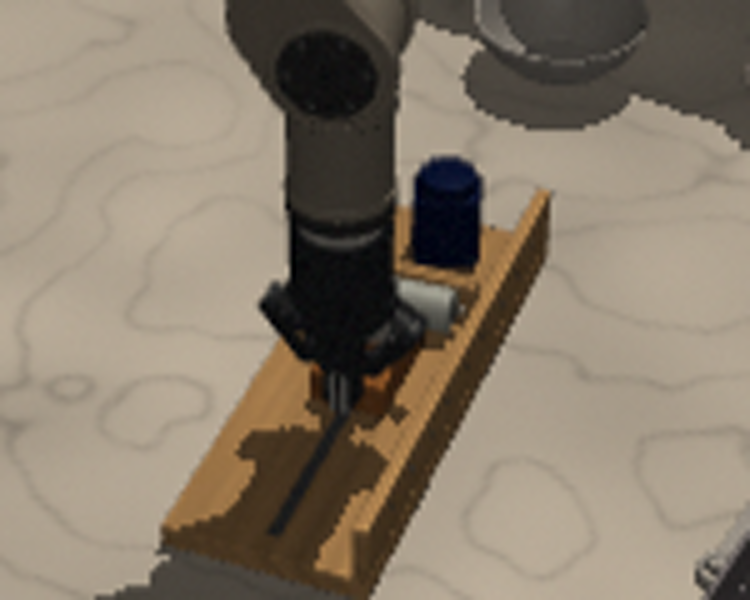

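>>> play_rows([
  [-1, -0.0003, 0.0015, 0, 0],
  [-1, -0.0005, 0.003, 0, 0],
  [-1, -0.0005, 0.003, 0, 0],
])

```text
clock: 6.95
tcp_pos: [0.5314, -0.0347, 0.042]
orientation: [-0.135, 1.563, 0.124]
contact_force: [4.2, -13.6, 0.8]
grip_width: 0.0
```

>>> play_rows([
  [-1, -0.0003, 0.0015, 0, 0],
  [-1, -0.0005, 0.003, 0, 0],
  [-1, -0.0005, 0.003, 0, 0],
])

```text
clock: 7.25
tcp_pos: [0.531, -0.0321, 0.042]
orientation: [-0.135, 1.563, 0.124]
contact_force: [4.0, -15.3, 1.0]
grip_width: -0.0
```

>>> play_rows([
  [-1, -0.0003, 0.0015, 0, 0],
  [-1, -0.0005, 0.003, 0, 0],
  [-1, -0.0005, 0.003, 0, 0],
])

```text
clock: 7.55
tcp_pos: [0.5307, -0.0308, 0.042]
orientation: [-0.135, 1.563, 0.121]
contact_force: [4.3, -19.1, 1.7]
grip_width: 0.0004
```

```bash
python3 d.py w3; python3 top.py b
```

```text
[[ 0.004 -0.163  0.987]
 [-0.008  0.987  0.163]
 [-1.    -0.009  0.003]] [ 0.5307 -0.0308  0.042 ] [  4.32 -19.09   1.67] 7.55 0.0004144653604928571 [ 0.23  0.55 -0.38  2.03  0.35  0.63 -0.21]
push_face 0.64 [254.4 226.8] [ 0.526 -0.015  0.05 ]
chock_face 0.96 [251.8  19.6] [0.512 0.068 0.05 ]
```

View pics/w3.png

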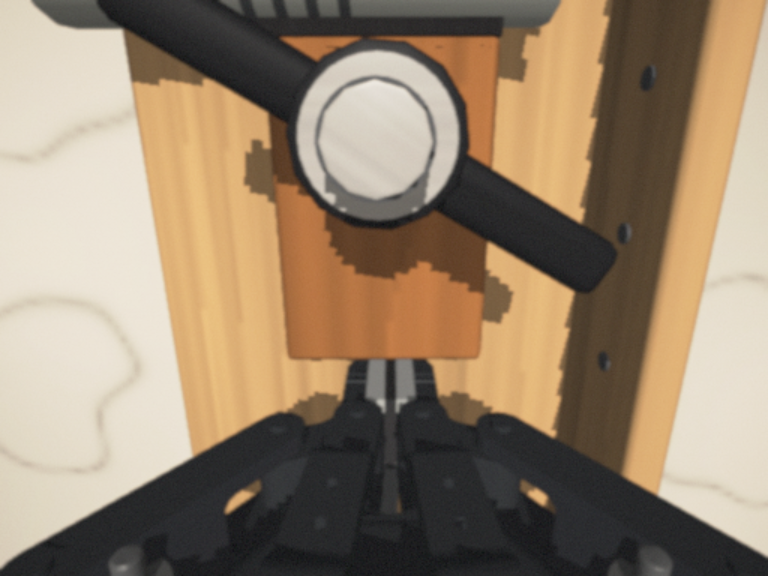

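View pics/btop.png

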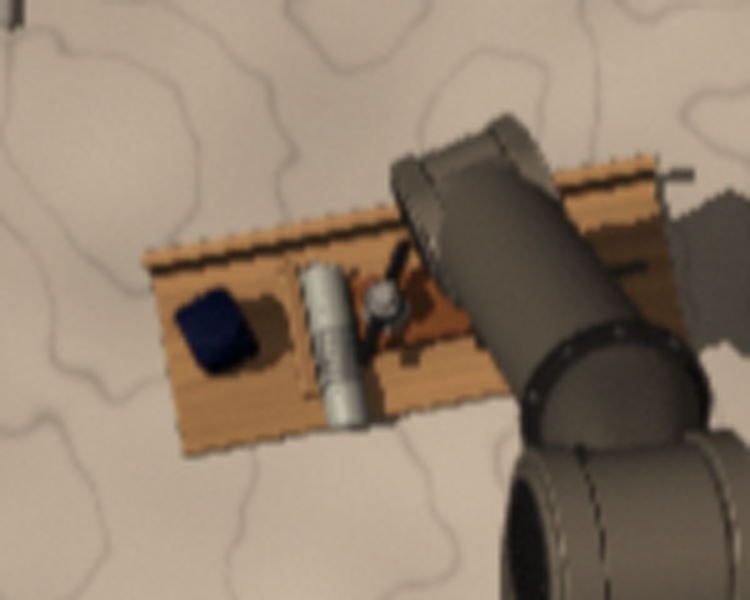

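>>> play_rows([
  [-1, -0.0003, 0.002, 0, 0],
  [-1, -0.0003, 0.002, 0, 0],
  [-1, -0.0003, 0.002, 0, 0],
])

```text
clock: 8.35
tcp_pos: [0.5308, -0.0307, 0.0421]
orientation: [-0.135, 1.563, 0.119]
contact_force: [6.7, -23.9, 0.5]
grip_width: 0.0004
```

>>> play_rows([
  [-1, 0.001, -0.006, 0, 0],
  [-1, 0.003, -0.02, 0, 0],
  [-1, 0.007, -0.04, 0.01, 0],
  [-1, 0.007, -0.04, 0.06, 0],
  [-1, 0.007, -0.04, 0.11, 0],
  [-1, 0.007, -0.04, 0.16, 0],
  [-1, 0.007, -0.04, 0.18, 0],
  [-1, 0.007, -0.04, 0.18, 0],
  [-1, 0.007, -0.04, 0.18, 0],
])

```text
clock: 9.25
tcp_pos: [0.5348, -0.0613, 0.2205]
orientation: [-0.133, 1.566, 0.133]
contact_force: [-0.2, -0.4, -1.6]
grip_width: -0.0
```

```bash
python3 d.py w4; python3 top.py c
```

```text
[[ 0.001 -0.169  0.986]
 [-0.     0.986  0.169]
 [-1.    -0.     0.001]] [ 0.5348 -0.0613  0.2205] [-0.16 -0.39 -1.65] 9.25 -1.7941969361611373e-05 [ 0.4   0.31 -0.48  1.88  0.17  0.99  0.01]
push_face 0.84 [255.  124.9] [ 0.523 -0.02   0.05 ]
chock_face 0.74 [262.2 126.2] [ 0.53  -0.02   0.048]
chock_face 0.62 [256.8  27.6] [0.511 0.066 0.048]
flashlight 0.8 [235.1   0.4] [0.489 0.082 0.055]
locknut 0.79 [260.5  54.3] [0.519 0.038 0.109]
bar_end 0.77 [203.9  14.2] [0.471 0.061 0.091]
```

View pics/w4.png

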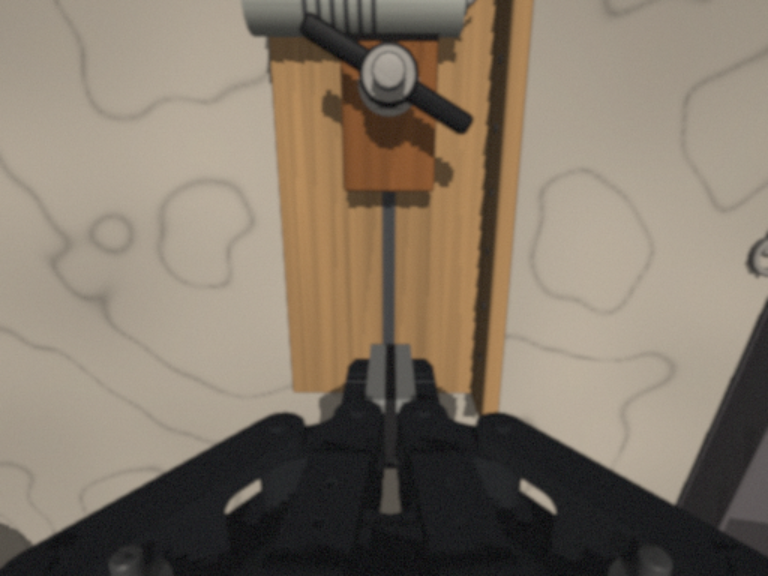

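View pics/ctop.png

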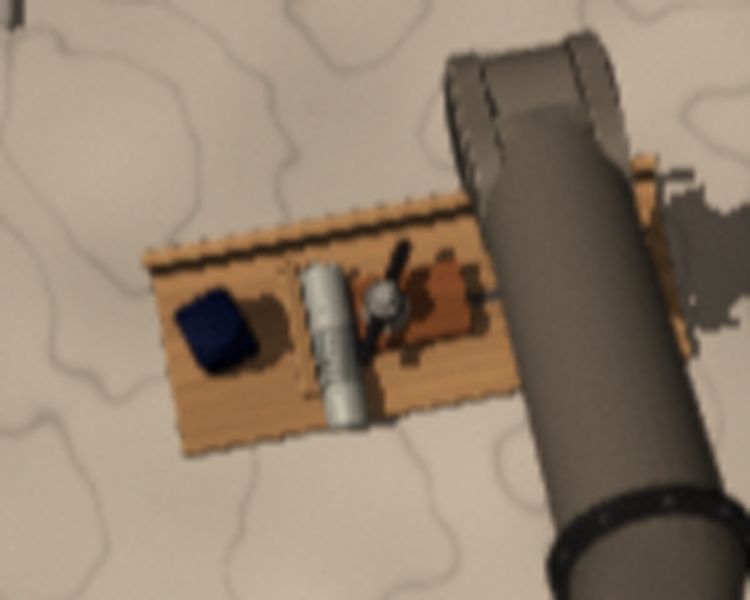

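```bash
cat > e.py <<'E'
from h import *
import pickle;p=pickle.load(open('w.pkl','rb'))
a=.170;E=np.array([[np.cos(a),np.sin(a)],[-np.sin(a),np.cos(a)]])
print([np.round(pt(p,u/1.5,v/1.5,p['z_map'][int(v/1.5),int(u/1.5)]),3) for u,v in [(389,68),(330,38),(440,107),(450,112)]])
for n,u,v,h in [('stud',389,69,.111),('tailL',345,189,.05),('tailR',433,190,.05),('ledgeL',293,391,.02),('bar1',306,20,.094),('bar2',467,126,.094)]:
    X=ray_plane(p,u/1.5,v/1.5,h);print(n,np.round(X,4),np.round(E@(X[:2]-[.5267,-.0119]),4))
E
python3 e.py
```

```text
[array([0.517, 0.044, 0.109]), array([0.484, 0.055, 0.09 ]), array([0.547, 0.032, 0.091]), array([0.552, 0.03 , 0.091])]
stud [0.5168 0.0434 0.111 ] [-0.0004  0.0562]
tailL [ 0.499  -0.0251  0.05  ] [-0.0295 -0.0083]
tailR [ 0.5561 -0.016   0.05  ] [ 0.0283 -0.009 ]
ledgeL [ 0.4773 -0.2004  0.02  ] [-0.0806 -0.1774]
bar1 [0.4712 0.0608 0.094 ] [-0.0424  0.081 ]
bar2 [0.5627 0.0248 0.094 ] [0.0417 0.0301]
```

```bash
cat > g.py <<'E'
from h import *
import pickle;p=pickle.load(open('w.pkl','rb'));T=p['tool_from_camera']
v,u=np.mgrid[0:384,0:512];z=p['z_map']
c=np.stack([(u-p['cx'])/f(p)*z,(v-p['cy'])/f(p)*z,z],-1);X=c@T[:3,:3].T+T[:3,3]
m=(z>0)&(X[...,0]<.02)&(v>220)
q=X[m]
for a in np.arange(-.1,.012,.008):
    s=q[(q[:,0]>=a)&(q[:,0]<a+.008)]
    if len(s)>10: print(round(a,3),len(s),np.round(np.percentile(s[:,2],[1,99]),3),np.round(np.percentile(s[:,1],[1,99]),3))
E
python3 g.py
```

```text
-0.092 1074 [-0.018  0.019] [0.017 0.019]
-0.084 6516 [-0.06   0.059] [0.008 0.018]
-0.076 8934 [-0.057  0.057] [-0.001  0.017]
-0.068 7907 [-0.05   0.051] [-0.009  0.016]
-0.06 4142 [-0.044  0.045] [-0.01   0.016]
-0.052 5593 [-0.038  0.038] [-0.01   0.012]
-0.044 2655 [-0.033  0.034] [-0.011  0.013]
-0.036 970 [-0.02   0.021] [-0.012  0.012]
-0.028 455 [-0.013  0.014] [-0.004  0.01 ]
-0.02 565 [-0.013  0.014] [0.005 0.01 ]
-0.012 484 [-0.013  0.014] [0.005 0.01 ]
-0.004 345 [-0.013  0.013] [0.005 0.01 ]
0.004 29 [-0.006  0.006] [0.009 0.01 ]
```

>>> play_rows([
  [-1, -0.016, 0.034, 0, 0],
  [-1, -0.032, 0.0675, -0.01, 0],
  [-1, -0.032, 0.0675, -0.05, 0],
  [-1, -0.032, 0.0675, -0.09, 0],
  [-1, -0.032, 0.0675, -0.12, 0],
  [-1, -0.032, 0.0675, -0.14, 0],
  [-1, -0.032, 0.0675, -0.14, 0],
  [-1, -0.032, 0.0675, -0.14, 0],
])

```text
clock: 10.55
tcp_pos: [0.5032, 0.0061, 0.0806]
orientation: [-0.133, 1.567, 0.133]
contact_force: [0.2, -0.8, -0.2]
grip_width: 0.0002
```

```bash
python3 d.py w5; cat > rows.py <<'E'
import numpy as np,sys
# usage: phi0 phi_start_cmd list ; prints rows relative to commanded pos
S=np.array([.5168,.0437]);a=.170;R=.040
ex=np.array([np.cos(a),np.sin(a)]);ey=np.array([-np.sin(a),np.cos(a)])
P=lambda f,R=R:S+R*(np.cos(f)*ex-np.sin(f)*ey)
def rows(c,f0,f1,n,R=R):
    return [[-1]+[round(float(x),4) for x in P(f,R)-c]+[0,0] for f in np.linspace(f0,f1,n+1)[1:]]
E
python3 - <<'E'
import sys;sys.path.insert(0,'.')
from rows import *
print(P(2.1))
c=P(2.1)
print(rows(c,2.1,3.6,10))
E
```

```text
[[-0.    -0.168  0.986]
 [ 0.     0.986  0.168]
 [-1.     0.    -0.   ]] [0.5032 0.0061 0.0806] [ 0.24 -0.81 -0.16] 10.55 0.0001582515034371187 [ 0.24  0.46 -0.46  2.07  0.32  0.68 -0.26]
cheek_face 0.7 [295.5  45.1] [0.506 0.106 0.04 ]
push_face 0.65 [287.7 258.1] [0.515 0.013 0.096]
chock_face 0.68 [291.3 113.9] [0.51  0.071 0.043]
flashlight 0.56 [259.2  81.8] [0.49  0.085 0.056]
locknut 0.79 [299.9 183.1] [0.512 0.05  0.104]
locknut 0.44 [294.2  45.9] [0.505 0.106 0.04 ]
bar_end 0.76 [200.7 124.3] [0.469 0.064 0.088]
[0.50273885 0.00625292]
[[-1, -0.0054, 0.0025, 0, 0], [-1, -0.0104, 0.0058, 0, 0], [-1, -0.0149, 0.0098, 0, 0], [-1, -0.0187, 0.0145, 0, 0], [-1, -0.0218, 0.0196, 0, 0], [-1, -0.024, 0.0252, 0, 0], [-1, -0.0254, 0.031, 0, 0], [-1, -0.0259, 0.037, 0, 0], [-1, -0.0256, 0.043, 0, 0], [-1, -0.0243, 0.0488, 0, 0]]
```

View pics/w5.png

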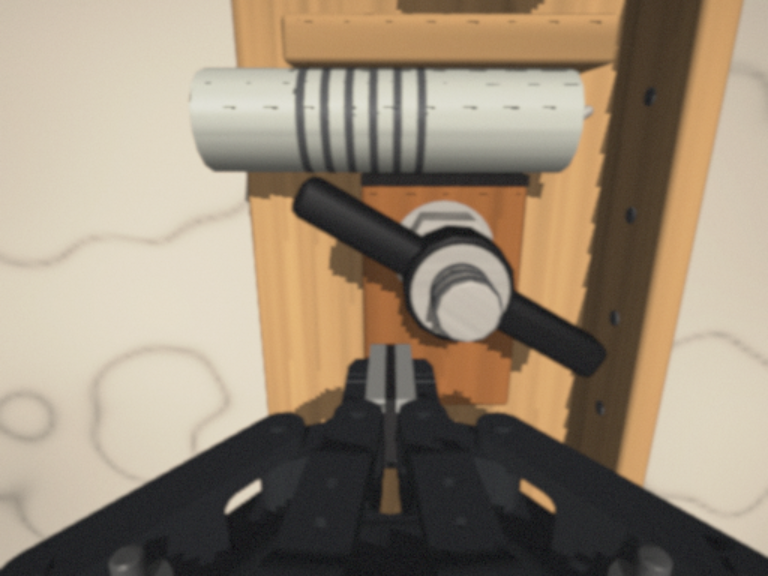

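>>> play_rows([
  [-1, -0.0054, 0.0025, 0, 0],
  [-1, -0.0104, 0.0058, 0, 0],
  [-1, -0.0149, 0.0098, 0, 0],
  [-1, -0.0187, 0.0145, 0, 0],
  [-1, -0.0218, 0.0196, 0, 0],
  [-1, -0.024, 0.0252, 0, 0],
  [-1, -0.0254, 0.031, 0, 0],
  [-1, -0.0259, 0.037, 0, 0],
  [-1, -0.0256, 0.043, 0, 0],
  [-1, -0.0243, 0.0488, 0, 0],
])

```text
clock: 11.95
tcp_pos: [0.4786, 0.0548, 0.0802]
orientation: [-0.133, 1.567, 0.132]
contact_force: [-0.6, -2.1, 0.3]
grip_width: 0.0002
```

```bash
python3 d.py w6;python3 - <<'E'
from rows import *
f=3.6
while f<16:
    print(round(f+2,2)); print(rows(P(f),f,f+2,10)); f+=2
E
```

```text
[[-0.001 -0.168  0.986]
 [-0.001  0.986  0.168]
 [-1.    -0.    -0.001]] [0.4786 0.0548 0.0802] [-0.58 -2.08  0.28] 11.95 0.0001576361429324059 [ 0.15  0.43 -0.47  2.11  0.32  0.66 -0.37]
cheek_face 0.78 [318.7 142.3] [0.502 0.108 0.05 ]
cheek_face 0.66 [313.2 248.9] [0.502 0.065 0.089]
chock_face 0.87 [317.9 201.1] [0.51  0.075 0.048]
flashlight 0.77 [285.8 172.2] [0.487 0.09  0.055]
hexnut 0.78 [313.5 252.8] [0.502 0.064 0.091]
locknut 0.56 [329.7 276. ] [0.502 0.07  0.118]
bar_end 0.63 [273.6 202.7] [0.481 0.08  0.079]
5.6
[[-1, 0.003, 0.0074, 0, 0], [-1, 0.0075, 0.014, 0, 0], [-1, 0.0131, 0.0197, 0, 0], [-1, 0.0198, 0.0241, 0, 0], [-1, 0.0272, 0.027, 0, 0], [-1, 0.0351, 0.0285, 0, 0], [-1, 0.043, 0.0283, 0, 0], [-1, 0.0508, 0.0266, 0, 0], [-1, 0.0581, 0.0234, 0, 0], [-1, 0.0647, 0.0188, 0, 0]]
7.6
[[-1, 0.0055, -0.0058, 0, 0], [-1, 0.0097, -0.0126, 0, 0], [-1, 0.0124, -0.0201, 0, 0], [-1, 0.0136, -0.028, 0, 0], [-1, 0.0133, -0.036, 0, 0], [-1, 0.0113, -0.0437, 0, 0], [-1, 0.0079, -0.0509, 0, 0], [-1, 0.0031, -0.0573, 0, 0], [-1, -0.0029, -0.0626, 0, 0], [-1, -0.0098, -0.0666, 0, 
[... 772 characters left out ...]
 0.0218, -0.0467, 0, 0], [-1, 0.0189, -0.0542, 0, 0], [-1, 0.0147, -0.0609, 0, 0], [-1, 0.0092, -0.0667, 0, 0]]
15.6
[[-1, -0.0066, -0.0046, 0, 0], [-1, -0.0139, -0.0077, 0, 0], [-1, -0.0217, -0.0094, 0, 0], [-1, -0.0297, -0.0094, 0, 0], [-1, -0.0375, -0.0079, 0, 0], [-1, -0.0449, -0.0048, 0, 0], [-1, -0.0515, -0.0004, 0, 0], [-1, -0.0571, 0.0053, 0, 0], [-1, -0.0615, 0.012, 0, 0], [-1, -0.0645, 0.0194, 0, 0]]
17.6
[[-1, -0.0014, 0.0079, 0, 0], [-1, -0.0012, 0.0158, 0, 0], [-1, 0.0005, 0.0236, 0, 0], [-1, 0.0038, 0.0309, 0, 0], [-1, 0.0084, 0.0374, 0, 0], [-1, 0.0143, 0.0428, 0, 0], [-1, 0.0211, 0.047, 0, 0], [-1, 0.0286, 0.0497, 0, 0], [-1, 0.0365, 0.0509, 0, 0], [-1, 0.0445, 0.0505, 0, 0]]
```

View pics/w6.png

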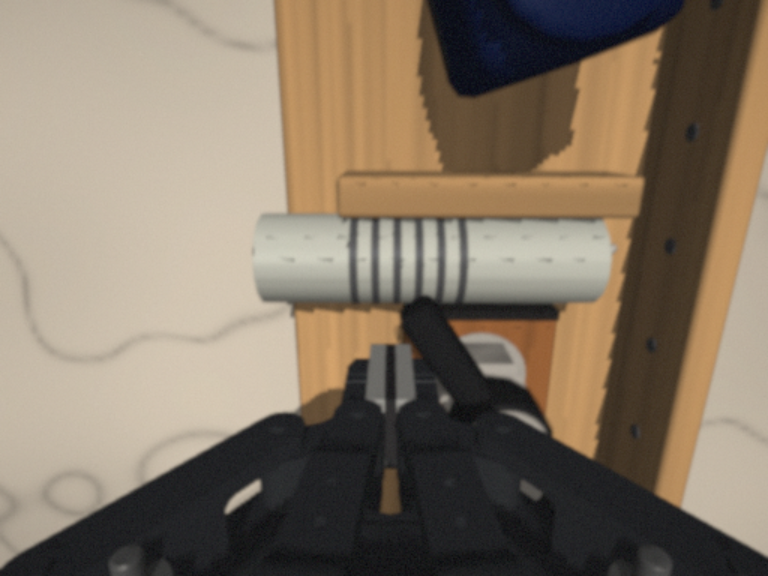

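>>> play_rows([
  [-1, 0.003, 0.0074, 0, 0],
  [-1, 0.0075, 0.014, 0, 0],
  [-1, 0.0131, 0.0197, 0, 0],
  [-1, 0.0198, 0.0241, 0, 0],
  [-1, 0.0272, 0.027, 0, 0],
  [-1, 0.0351, 0.0285, 0, 0],
  [-1, 0.043, 0.0283, 0, 0],
  [-1, 0.0508, 0.0266, 0, 0],
  [-1, 0.0581, 0.0234, 0, 0],
  [-1, 0.0647, 0.0188, 0, 0],
])

```text
clock: 13.35
tcp_pos: [0.5443, 0.0734, 0.0803]
orientation: [-0.132, 1.566, 0.133]
contact_force: [-0.6, 1.2, -1.3]
grip_width: -0.0001
```

>>> play_rows([
  [-1, 0.0055, -0.0058, 0, 0],
  [-1, 0.0097, -0.0126, 0, 0],
  [-1, 0.0124, -0.0201, 0, 0],
  [-1, 0.0136, -0.028, 0, 0],
  [-1, 0.0133, -0.036, 0, 0],
  [-1, 0.0113, -0.0437, 0, 0],
  [-1, 0.0079, -0.0509, 0, 0],
  [-1, 0.0031, -0.0573, 0, 0],
  [-1, -0.0029, -0.0626, 0, 0],
  [-1, -0.0098, -0.0666, 0, 0],
])

```text
clock: 14.35
tcp_pos: [0.5334, 0.0063, 0.0804]
orientation: [-0.132, 1.566, 0.132]
contact_force: [2.0, 1.4, 0.2]
grip_width: -0.0004
```

```bash
python3 d.py w7;python3 top.py d
```

```text
[[ 0.001 -0.168  0.986]
 [-0.     0.986  0.168]
 [-1.    -0.     0.001]] [0.5334 0.0063 0.0804] [2.04 1.36 0.2 ] 14.35 -0.0003903352263917972 [ 0.23  0.5  -0.45  2.    0.32  0.71 -0.25]
push_face 0.76 [243.6 251.5] [0.526 0.011 0.091]
chock_face 0.71 [241.2 109. ] [0.515 0.072 0.087]
flashlight 0.66 [241.3 251. ] [0.525 0.01  0.09 ]
flashlight 0.56 [240.1  36.6] [0.507 0.105 0.043]
locknut 0.94 [241.6 167.9] [0.519 0.051 0.097]
bar_end 0.82 [213.3 268.5] [ 0.513 -0.004  0.086]
```

View pics/w7.png

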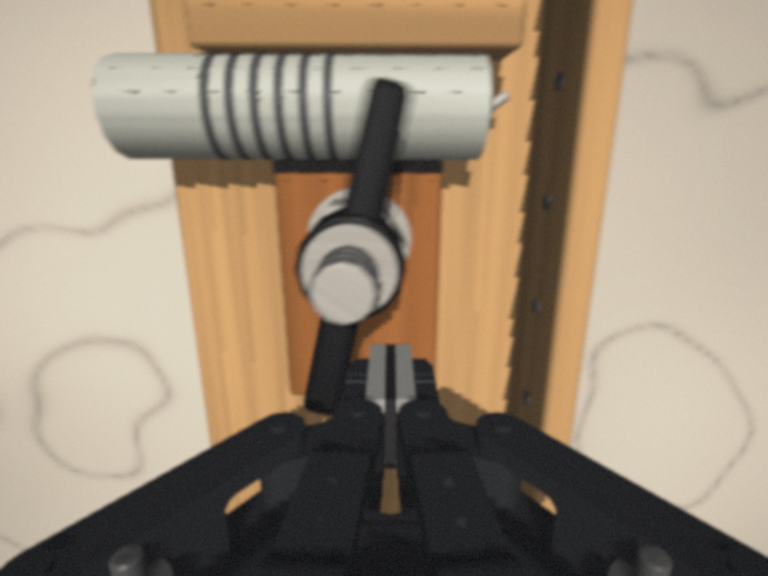

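>>> play_rows([
  [-1, -0.0076, -0.0025, 0, 0],
  [-1, -0.0155, -0.0035, 0, 0],
  [-1, -0.0235, -0.0029, 0, 0],
  [-1, -0.0311, -0.0007, 0, 0],
  [-1, -0.0382, 0.0029, 0, 0],
  [-1, -0.0445, 0.0079, 0, 0],
  [-1, -0.0496, 0.014, 0, 0],
  [-1, -0.0534, 0.0211, 0, 0],
  [-1, -0.0557, 0.0287, 0, 0],
  [-1, -0.0565, 0.0367, 0, 0],
])

```text
clock: 15.85
tcp_pos: [0.4766, 0.044, 0.0802]
orientation: [-0.133, 1.568, 0.132]
contact_force: [1.1, -2.7, -0.6]
grip_width: 0.0002
```

>>> play_rows([
  [-1, 0.0008, 0.0079, 0, 0],
  [-1, 0.0032, 0.0156, 0, 0],
  [-1, 0.0071, 0.0225, 0, 0],
  [-1, 0.0123, 0.0286, 0, 0],
  [-1, 0.0186, 0.0336, 0, 0],
  [-1, 0.0257, 0.0371, 0, 0],
  [-1, 0.0334, 0.0392, 0, 0],
  [-1, 0.0414, 0.0398, 0, 0],
  [-1, 0.0493, 0.0387, 0, 0],
  [-1, 0.0568, 0.0361, 0, 0],
])

```text
clock: 16.85
tcp_pos: [0.5348, 0.0799, 0.0804]
orientation: [-0.132, 1.566, 0.133]
contact_force: [-1.8, 0.1, 0.6]
grip_width: 0.0002
```

```bash
python3 d.py w8;python3 top.py e
```

```text
[[ 0.    -0.168  0.986]
 [ 0.001  0.986  0.168]
 [-1.     0.     0.   ]] [0.5348 0.0799 0.0804] [-1.76  0.11  0.59] 16.85 0.0001619885577242102 [ 0.1   0.51 -0.46  1.98  0.33  0.72 -0.39]
cheek_face 0.71 [219.3 166.8] [0.507 0.111 0.05 ]
chock_face 0.69 [221.4 224.7] [0.513 0.076 0.049]
flashlight 0.6 [187.7 196.6] [0.493 0.092 0.055]
flashlight 0.53 [220.9 290.1] [0.52  0.088 0.126]
hexnut 0.78 [220.  271.7] [0.517 0.059 0.072]
locknut 0.6 [217.3 293.1] [0.519 0.088 0.127]
locknut 0.55 [219.7 168.7] [0.507 0.11  0.05 ]
bar_end 0.65 [304.7 264.8] [0.575 0.04  0.02 ]
```

View pics/w8.png

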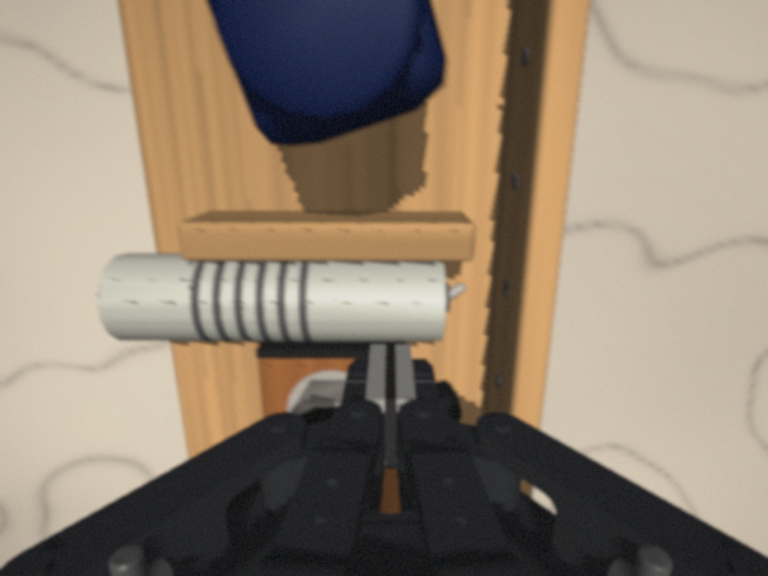

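View pics/escene.png

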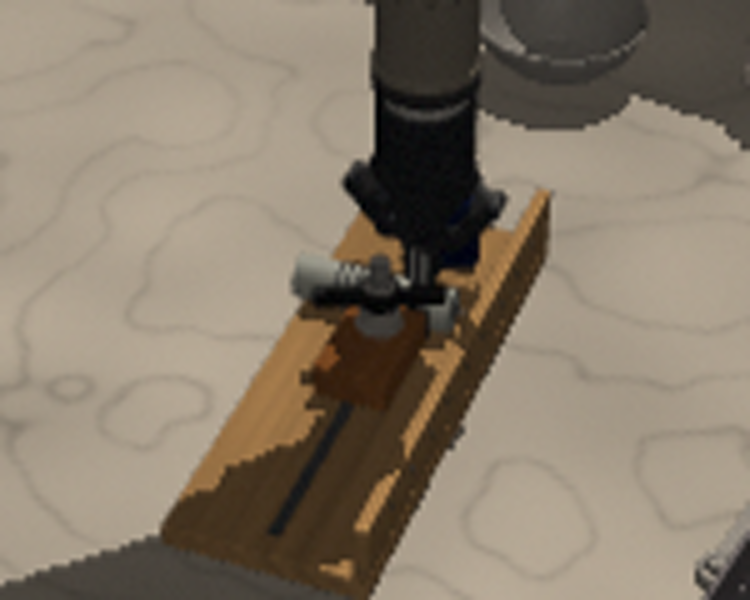

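```bash
python3 - <<'E'
from rows import *
for a,b,n in [(11.6,12.8,8),(12.8,13.8,6),(13.8,15.2,9),(15.2,15.8,6),(15.8,16.1,3),(16.1,16.4,3),(16.4,16.6,2)]:
    print(b,rows(P(a),a,b,n))
E
```

```text
12.8 [[-1, 0.0052, -0.0029, 0, 0], [-1, 0.01, -0.0066, 0, 0], [-1, 0.0141, -0.0109, 0, 0], [-1, 0.0175, -0.0158, 0, 0], [-1, 0.0202, -0.0212, 0, 0], [-1, 0.0221, -0.0269, 0, 0], [-1, 0.023, -0.0328, 0, 0], [-1, 0.0231, -0.0388, 0, 0]]
13.8 [[-1, -0.001, -0.0066, 0, 0], [-1, -0.003, -0.0129, 0, 0], [-1, -0.0061, -0.0188, 0, 0], [-1, -0.0101, -0.0241, 0, 0], [-1, -0.015, -0.0287, 0, 0], [-1, -0.0205, -0.0324, 0, 0]]
15.2 [[-1, -0.0057, -0.0026, 0, 0], [-1, -0.0116, -0.0043, 0, 0], [-1, -0.0178, -0.005, 0, 0], [-1, -0.024, -0.0048, 0, 0], [-1, -0.0301, -0.0036, 0, 0], [-1, -0.036, -0.0015, 0, 0], [-1, -0.0414, 0.0015, 0, 0], [-1, -0.0463, 0.0054, 0, 0], [-1, -0.0506, 0.0099, 0, 0]]
15.8 [[-1, -0.0023, 0.0032, 0, 0], [-1, -0.0044, 0.0067, 0, 0], [-1, -0.006, 0.0103, 0, 0], [-1, -0.0073, 0.0141, 0, 0], [-1, -0.0082, 0.018, 0, 0], [-1, -0.0087, 0.022, 0, 0]]
16.1 [[-1, -0.0001, 0.004, 0, 0], [-1, 0.0002, 0.008, 0, 0], [-1, 0.0009, 0.0119, 0, 0]]
16.4 [[-1, 0.0011, 0.0039, 0, 0], [-1, 0.0025, 0.0076, 0, 0], [-1, 0.0043, 0.0111, 0, 0]]
16.6 [[-1, 0.0022, 0.0034, 0, 0], [-1, 0.0047, 0.0065, 0, 0]]
```

>>> play_rows([
  [-1, 0.0052, -0.0029, 0, 0],
  [-1, 0.01, -0.0066, 0, 0],
  [-1, 0.0141, -0.0109, 0, 0],
  [-1, 0.0175, -0.0158, 0, 0],
  [-1, 0.0202, -0.0212, 0, 0],
  [-1, 0.0221, -0.0269, 0, 0],
  [-1, 0.023, -0.0328, 0, 0],
  [-1, 0.0231, -0.0388, 0, 0],
])

```text
clock: 18.15
tcp_pos: [0.5575, 0.0413, 0.0805]
orientation: [-0.132, 1.566, 0.134]
contact_force: [-0.4, 4.6, 0.6]
grip_width: 0.0002
```

>>> play_rows([
  [-1, -0.001, -0.0066, 0, 0],
  [-1, -0.003, -0.0129, 0, 0],
  [-1, -0.0061, -0.0188, 0, 0],
  [-1, -0.0101, -0.0241, 0, 0],
  [-1, -0.015, -0.0287, 0, 0],
  [-1, -0.0205, -0.0324, 0, 0],
])

```text
clock: 18.75
tcp_pos: [0.5396, 0.0091, 0.0817]
orientation: [-0.132, 1.56, 0.134]
contact_force: [6.5, 4.9, 1.6]
grip_width: 0.0001
```

```bash
python3 d.py w9;python3 top.py f
```

```text
[[ 0.007 -0.168  0.986]
 [ 0.002  0.986  0.168]
 [-1.     0.001  0.007]] [0.5396 0.0091 0.0817] [6.49 4.92 1.59] 18.75 9.23873910318383e-05 [ 0.23  0.5  -0.45  1.99  0.33  0.72 -0.25]
cheek_face 0.57 [229.  40.] [0.508 0.105 0.043]
chock_face 0.89 [227.9 110.9] [0.515 0.073 0.081]
chock_face 0.4 [192.2  76.4] [0.493 0.084 0.054]
flashlight 0.75 [191.4  74.1] [0.493 0.085 0.056]
locknut 0.84 [227.8 168.7] [0.519 0.051 0.093]
bar_end 0.92 [227.2 267.2] [0.526 0.012 0.105]
```

View pics/w9.png

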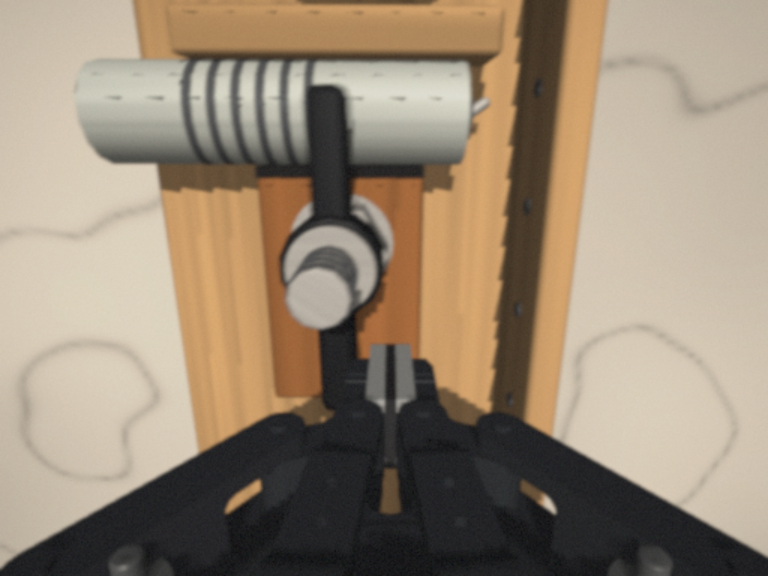

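View pics/fscene.png

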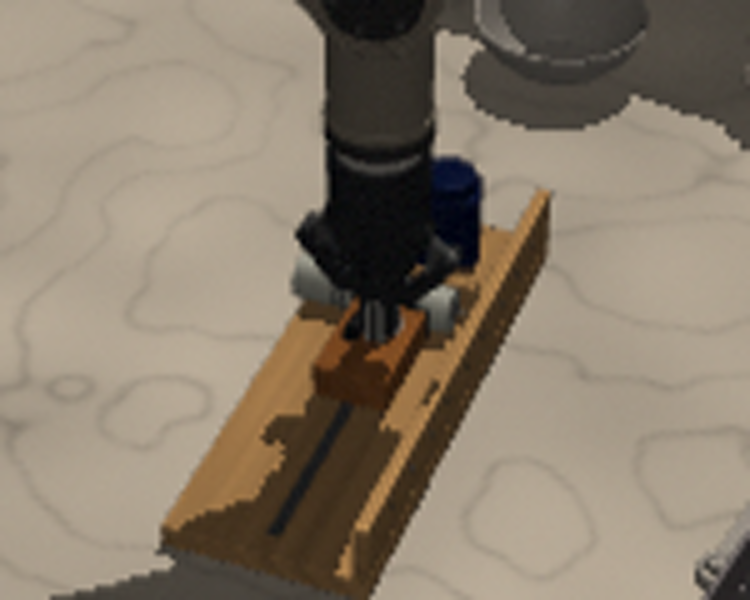

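```bash
cat > e2.py <<'E'
from h import *
import pickle;p=pickle.load(open('w.pkl','rb'))
a=.170
def g(u,v,h=.083): return ray_plane(p,u/1.5,v/1.5,h)
A=(g(310,97)+g(345,97))/2;B=(g(320,385)+g(356,370))/2
d=B-A;print(A,B,np.hypot(*d[:2]));print('joint mod pi', (a-np.arctan2(d[1],d[0])), 4*np.pi+(a-np.arctan2(d[1],d[0])))
E
python3 e2.py
```

```text
[0.50905644 0.09055601 0.083     ] [0.5233222  0.00652624 0.083     ] 0.0852321155533676
joint mod pi 1.5726294538391112 14.139000068198284
```

>>> play_rows([
  [-1, -0.001, -0.0002, 0, 0],
  [-1, -0.002, -0.0003, 0, 0],
  [-1, -0.002, -0.0003, 0, 0],
  [-1, -0.002, -0.0003, 0, 0],
])

```text
clock: 19.65
tcp_pos: [0.5354, 0.0081, 0.0805]
orientation: [-0.133, 1.565, 0.132]
contact_force: [4.6, -1.5, -0.8]
grip_width: 0.0002
```

```bash
python3 d.py w10
```

```text
[[ 0.002 -0.168  0.986]
 [ 0.     0.986  0.168]
 [-1.    -0.     0.002]] [0.5354 0.0081 0.0805] [ 4.56 -1.52 -0.76] 19.65 0.00023112080983783616 [ 0.23  0.5  -0.45  1.99  0.33  0.72 -0.26]
cheek_face 0.8 [234.3  40. ] [0.506 0.104 0.046]
chock_face 0.7 [236.6 111. ] [0.515 0.073 0.081]
flashlight 0.95 [197.1  72. ] [0.491 0.086 0.055]
locknut 0.7 [234.2 169.6] [0.518 0.051 0.097]
bar_end 0.9 [221.3 267.5] [ 0.518 -0.004  0.082]
bar_end 0.19 [236.4 110.7] [0.515 0.073 0.081]
```

View pics/w10.png

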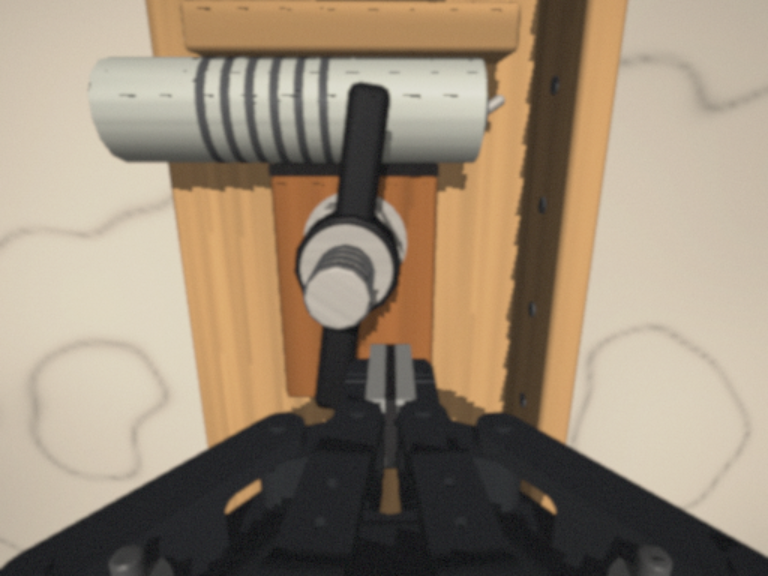

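```bash
sed -i 's/^A=.*/A=(g(351,97)+g(387,97))\/2;B=(g(320,385)+g(356,370))\/2/' e2.py; python3 e2.py; python3 - <<'E'
import cv2
ims=[cv2.imread(f'pics/{n}.png') for n in('w5','w7','w10')]
c=[(447,250),(355,240),(355,240)]
cv2.imwrite('pics/hex.png',cv2.hconcat([cv2.resize(i[y-80:y+80,x-80:x+80],(260,260)) for i,(x,y) in zip(ims,c)]))
E
```

```text
[0.51597828 0.0913642  0.083     ] [0.51911902 0.00615921 0.083     ] 0.08526284920533327
joint mod pi 1.7039520209702088 14.270322635329382
```

View pics/hex.png

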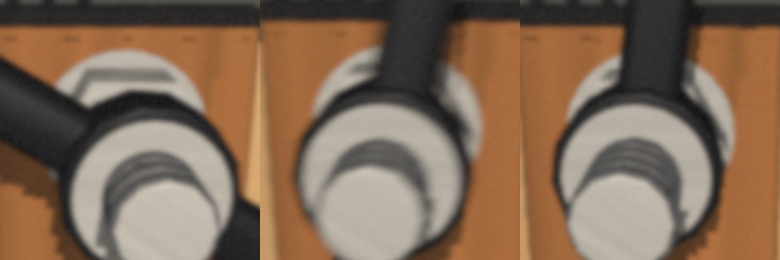

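>>> play_rows([
  [-1, -0.001, -0.0002, 0, 0],
  [-1, -0.001, -0.0002, 0, 0],
])

```text
clock: 20.25
tcp_pos: [0.5344, 0.0079, 0.0805]
orientation: [-0.133, 1.565, 0.132]
contact_force: [4.9, -1.8, -1.0]
grip_width: -0.0004
```

>>> play_rows([
  [-1, -0.001, -0.0002, 0, 0],
  [-1, -0.001, -0.0002, 0, 0],
])

```text
clock: 20.45
tcp_pos: [0.5336, 0.0077, 0.0806]
orientation: [-0.132, 1.565, 0.133]
contact_force: [5.0, -1.9, -1.2]
grip_width: 0.0
```

>>> play_rows([
  [-1, -0.0018, -0.0009, 0, 0],
  [-1, -0.0036, -0.0017, 0, 0],
  [-1, -0.0036, -0.0017, 0, 0],
])

```text
clock: 20.75
tcp_pos: [0.5299, 0.007, 0.0807]
orientation: [-0.132, 1.565, 0.134]
contact_force: [4.3, 0.7, 0.1]
grip_width: 0.0001
```

>>> play_rows([
  [-1, -0.0019, -0.0006, 0, 0],
  [-1, -0.0038, -0.001, 0, 0],
  [-1, -0.0038, -0.001, 0, 0],
])

```text
clock: 21.05
tcp_pos: [0.5261, 0.0063, 0.0808]
orientation: [-0.132, 1.564, 0.134]
contact_force: [3.2, 2.1, 1.0]
grip_width: -0.0002
```

```bash
python3 d.py w11; python3 - <<'E'
import pickle,numpy as np
from h import *
p=pickle.load(open('w.pkl','rb'))
v,u=np.mgrid[0:384,0:512];z=p['z_map']
c=np.stack([(u-p['cx'])/f(p)*z,(v-p['cy'])/f(p)*z,z],-1);X=(c-p['t'])@p['R']
d=X[...,:2]-[.5168,.0437];rr=np.hypot(d[...,0],d[...,1])
for lo,hi in [(0,.006),(.010,.015),(.02,.045)]:
    m=(rr>lo)&(rr<hi)&(X[...,2]>.06)&(X[...,2]<.12)&(X[...,1]>(.03 if lo<.02 else .055))
    h,e=np.histogram(X[m][:,2],np.arange(.06,.12,.002));print(lo,h)
m=(abs(X[...,1]-.0)<.015)&(abs(X[...,0]-.525)<.04)&(X[...,2]<.055)&(X[...,2]>.04);print('chock top',np.median(X[m][:,2]))
E
```

```text
[[ 0.002 -0.169  0.986]
 [ 0.001  0.986  0.169]
 [-1.     0.001  0.002]] [0.5261 0.0063 0.0808] [3.24 2.09 0.99] 21.05 -0.00015812200059236252 [ 0.24  0.49 -0.46  2.02  0.32  0.7  -0.25]
cheek_face 0.79 [253.2  40. ] [0.506 0.104 0.046]
chock_face 0.59 [215.1  72. ] [0.491 0.086 0.057]
flashlight 0.64 [216.9  72.2] [0.492 0.086 0.056]
flashlight 0.45 [251.5 107.3] [0.511 0.071 0.041]
hexnut 0.31 [212.1 259.9] [ 0.504 -0.002  0.081]
locknut 0.68 [254.7 170.3] [0.517 0.052 0.101]
bar_end 0.61 [213.1 262.3] [ 0.505 -0.004  0.08 ]
bar_end 0.4 [253.1  39.9] [0.506 0.105 0.043]
0 [  0   0   0   0   0   0   0   0   0   0   0   0   0   0   0   0   0   0
   0   0   0   0   0   0 156 648   3   0   0]
0.01 [   4    0    2    0    0    0    0    0    0    0    1   91 1166  133
    0    0    0    0    0    0    0    0    0    0    0    0    0    0
    0]
0.02 [   0    0    0    0    2   11   12   12   42  412 1174   42    0    0
    0    0    0    0    0    0    0    0    0    0    0    0    0    0
    0]
chock top 0.04946737640141624
```

View pics/w11.png

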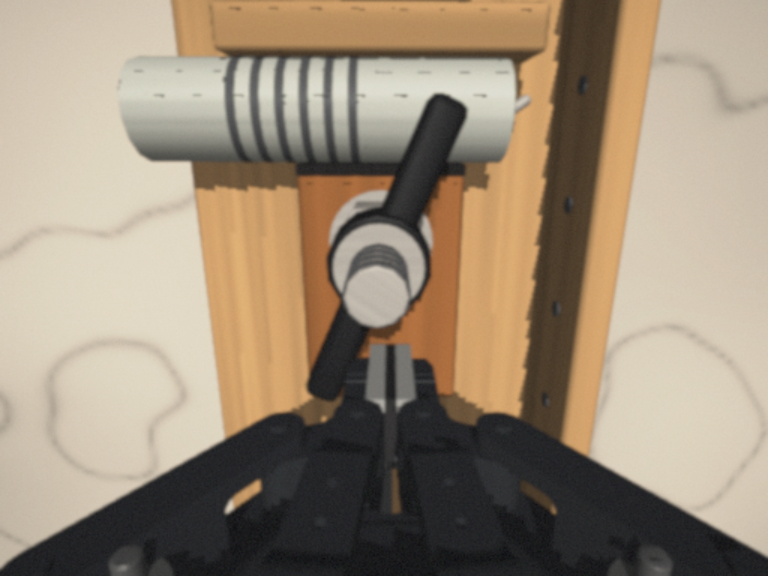

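```bash
python3 - <<'E'
import cv2
ims=[cv2.imread(f'pics/{n}.png') for n in('w5','w9','w11')]
c=[(447,225),(338,220),(380,215)]
cv2.imwrite('pics/hex2.png',cv2.hconcat([cv2.resize(i[y-65:y+65,x-65:x+65],(266,266),interpolation=cv2.INTER_CUBIC) for i,(x,y) in zip(ims,c)]))
E
```

```text
(no output)
```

View pics/hex2.png

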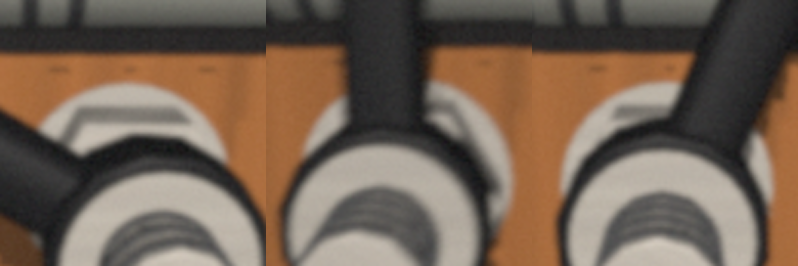

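>>> play_rows([
  [-1, -0.002, -0.0003, 0, 0],
  [-1, -0.004, -0.0006, 0, 0],
  [-1, -0.004, -0.0006, 0, 0],
  [-1, -0.004, -0.0006, 0, 0],
])

```text
clock: 21.85
tcp_pos: [0.5213, 0.0045, 0.0804]
orientation: [-0.133, 1.566, 0.133]
contact_force: [3.9, 1.7, 1.1]
grip_width: -0.0002
```

>>> play_rows([
  [-1, -0.002, -0.0001, 0, 0],
  [-1, -0.004, -0.0002, 0, 0],
  [-1, -0.004, -0.0002, 0, 0],
  [-1, -0.004, -0.0002, 0, 0],
])

```text
clock: 22.25
tcp_pos: [0.5169, 0.004, 0.0803]
orientation: [-0.133, 1.567, 0.132]
contact_force: [3.2, -0.1, 2.9]
grip_width: -0.0002
```

```bash
python3 - <<'E'
from rows import *
for a,b,n in [(14.3,14.8,5),(14.8,15.3,5),(15.3,15.6,3),(15.6,15.9,3)]:
    print(b,rows(P(a),a,b,n))
E
```

```text
14.8 [[-1, -0.004, 0.0002, 0, 0], [-1, -0.008, 0.0007, 0, 0], [-1, -0.0118, 0.0017, 0, 0], [-1, -0.0156, 0.003, 0, 0], [-1, -0.0192, 0.0048, 0, 0]]
15.3 [[-1, -0.0034, 0.0021, 0, 0], [-1, -0.0066, 0.0045, 0, 0], [-1, -0.0096, 0.0072, 0, 0], [-1, -0.0122, 0.0102, 0, 0], [-1, -0.0146, 0.0134, 0, 0]]
15.6 [[-1, -0.002, 0.0035, 0, 0], [-1, -0.0037, 0.0071, 0, 0], [-1, -0.005, 0.0109, 0, 0]]
15.9 [[-1, -0.0009, 0.0039, 0, 0], [-1, -0.0014, 0.0079, 0, 0], [-1, -0.0015, 0.0119, 0, 0]]
```

>>> play_rows([
  [-1, -0.004, 0.0002, 0, 0],
  [-1, -0.008, 0.0007, 0, 0],
  [-1, -0.008, 0.0007, 0, 0],
])

```text
clock: 22.55
tcp_pos: [0.5089, 0.0046, 0.0804]
orientation: [-0.133, 1.567, 0.132]
contact_force: [2.5, -0.0, 1.7]
grip_width: -0.0002
```

```bash
python3 d.py w12; python3 top.py g
```

```text
[[-0.    -0.168  0.986]
 [-0.     0.986  0.168]
 [-1.    -0.    -0.   ]] [0.5089 0.0046 0.0804] [ 2.5  -0.04  1.74] 22.55 -0.00017229501240739015 [ 0.24  0.47 -0.46  2.05  0.32  0.69 -0.26]
cheek_face 0.56 [285.3  43.2] [0.505 0.104 0.046]
push_face 0.91 [276.3 255.6] [0.516 0.011 0.094]
chock_face 0.6 [283.2 112.6] [0.511 0.07  0.051]
flashlight 0.56 [246.5  76.5] [0.489 0.084 0.055]
hexnut 0.27 [285.4 172.4] [0.512 0.05  0.096]
locknut 0.79 [288.8 170.4] [0.513 0.051 0.096]
bar_end 0.95 [211.3 241.9] [0.485 0.006 0.081]
```

View pics/w12.png

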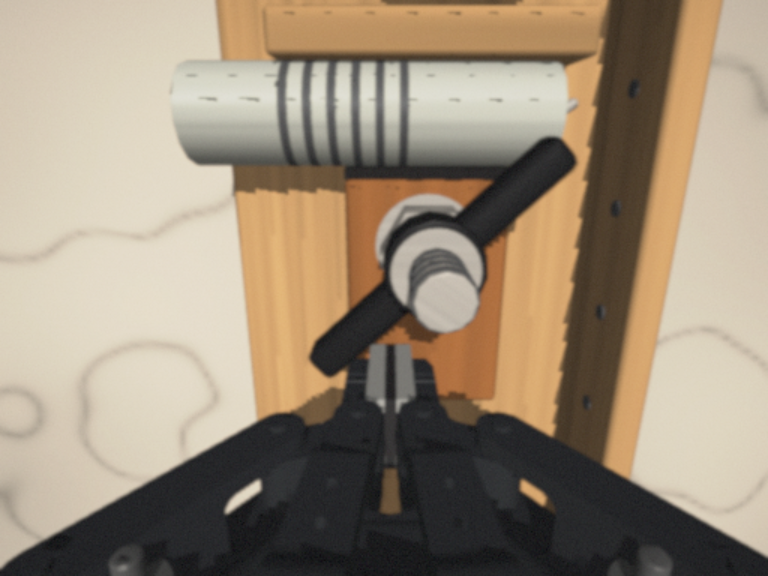

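```bash
python3 - <<'E'
from rows import *
for a,b,n in [(14.5,15.3,8),(15.3,15.8,5),(15.8,16.2,4),(16.2,16.4,3),(16.4,16.6,3),(16.6,16.7,2),(16.7,16.8,2)]:
    print(b,rows(P(a),a,b,n))
E
```

```text
15.3 [[-1, -0.0039, 0.001, 0, 0], [-1, -0.0076, 0.0023, 0, 0], [-1, -0.0113, 0.004, 0, 0], [-1, -0.0147, 0.0061, 0, 0], [-1, -0.0179, 0.0085, 0, 0], [-1, -0.0208, 0.0112, 0, 0], [-1, -0.0235, 0.0142, 0, 0], [-1, -0.0258, 0.0174, 0, 0]]
15.8 [[-1, -0.002, 0.0035, 0, 0], [-1, -0.0037, 0.0071, 0, 0], [-1, -0.005, 0.0109, 0, 0], [-1, -0.0059, 0.0148, 0, 0], [-1, -0.0064, 0.0187, 0, 0]]
16.2 [[-1, -0.0001, 0.004, 0, 0], [-1, 0.0002, 0.008, 0, 0], [-1, 0.0009, 0.0119, 0, 0], [-1, 0.0019, 0.0158, 0, 0]]
16.4 [[-1, 0.0009, 0.0025, 0, 0], [-1, 0.002, 0.0049, 0, 0], [-1, 0.0033, 0.0073, 0, 0]]
16.6 [[-1, 0.0014, 0.0023, 0, 0], [-1, 0.003, 0.0044, 0, 0], [-1, 0.0047, 0.0065, 0, 0]]
16.7 [[-1, 0.0014, 0.0015, 0, 0], [-1, 0.0028, 0.0029, 0, 0]]
16.8 [[-1, 0.0015, 0.0013, 0, 0], [-1, 0.0031, 0.0026, 0, 0]]
```

>>> play_rows([
  [-1, -0.0039, 0.001, 0, 0],
  [-1, -0.0076, 0.0023, 0, 0],
  [-1, -0.0113, 0.004, 0, 0],
  [-1, -0.0147, 0.0061, 0, 0],
  [-1, -0.0179, 0.0085, 0, 0],
  [-1, -0.0208, 0.0112, 0, 0],
  [-1, -0.0235, 0.0142, 0, 0],
  [-1, -0.0258, 0.0174, 0, 0],
  [-1, -0.0258, 0.0174, 0, 0],
])

```text
clock: 23.95
tcp_pos: [0.4844, 0.0217, 0.0808]
orientation: [-0.132, 1.565, 0.131]
contact_force: [-1.0, 0.5, 0.5]
grip_width: 0.0
```

>>> play_rows([
  [-1, -0.002, 0.0035, 0, 0],
  [-1, -0.0037, 0.0071, 0, 0],
  [-1, -0.005, 0.0109, 0, 0],
  [-1, -0.0059, 0.0148, 0, 0],
  [-1, -0.0064, 0.0187, 0, 0],
  [-1, -0.0064, 0.0187, 0, 0],
])

```text
clock: 24.55
tcp_pos: [0.4763, 0.0337, 0.0798]
orientation: [-0.135, 1.57, 0.121]
contact_force: [5.7, -21.5, -3.6]
grip_width: -0.0003
```

>>> play_rows([
  [-1, -0.0001, 0.004, 0, 0],
  [-1, 0.0002, 0.008, 0, 0],
  [-1, 0.0002, 0.008, 0, 0],
])

```text
clock: 24.85
tcp_pos: [0.4762, 0.0356, 0.0795]
orientation: [-0.137, 1.573, 0.112]
contact_force: [5.0, -37.1, -0.1]
grip_width: -0.0001
```

```bash
python3 d.py w13
```

```text
[[-0.005 -0.158  0.987]
 [-0.016  0.987  0.158]
 [-1.    -0.015 -0.008]] [0.4762 0.0356 0.0795] [  5.04 -37.09  -0.11] 24.85 -6.0355602421446434e-05 [ 0.17  0.43 -0.46  2.12  0.33  0.67 -0.36]
cheek_face 0.88 [331.  109.7] [0.502 0.106 0.05 ]
push_face 0.27 [337.5 234.6] [0.511 0.053 0.084]
chock_face 0.69 [327.1 172.7] [0.511 0.07  0.04 ]
flashlight 0.91 [295.2 141.8] [0.487 0.088 0.054]
hexnut 0.82 [330.4 224.1] [0.507 0.056 0.081]
locknut 0.73 [339.4 237.3] [0.466 0.113 0.212]
bar_end 0.61 [244. 214.] [0.466 0.053 0.078]
```

View pics/w13.png

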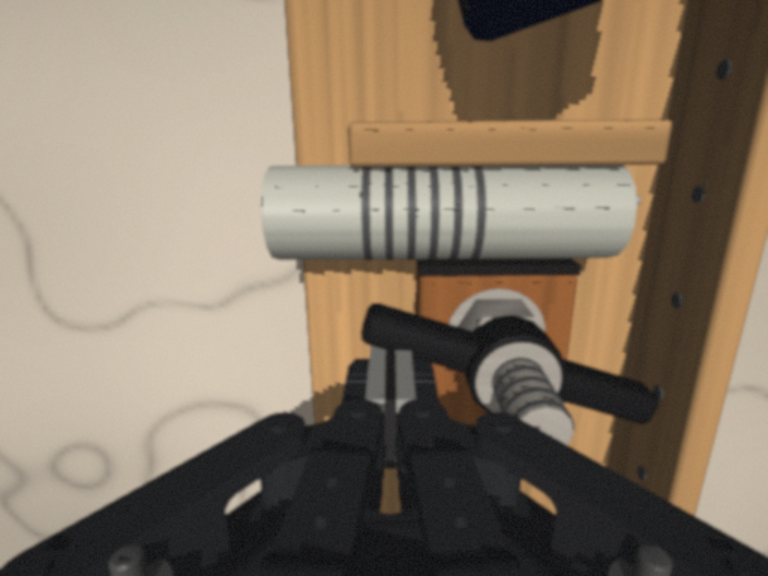

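>>> play_rows([
  [-1, 0.001, -0.006, 0, 0],
  [-1, 0.002, -0.012, 0, 0],
  [-1, 0.0034, -0.02, 0, 0],
  [-1, 0.0034, -0.02, 0, 0],
])

```text
clock: 25.65
tcp_pos: [0.4803, 0.0286, 0.0802]
orientation: [-0.132, 1.567, 0.132]
contact_force: [0.9, -0.9, 1.2]
grip_width: -0.0
```

```bash
python3 d.py w14;python3 top.py h
```

```text
[[-0.    -0.167  0.986]
 [ 0.     0.986  0.167]
 [-1.     0.    -0.   ]] [0.4803 0.0286 0.0802] [ 0.88 -0.92  1.16] 25.65 -4.675497329715835e-05 [ 0.2   0.43 -0.47  2.12  0.32  0.66 -0.32]
cheek_face 0.73 [328.7  97.9] [0.506 0.106 0.04 ]
push_face 0.6 [313.1 289.8] [0.499 0.038 0.119]
chock_face 0.61 [319.5 162.2] [0.508 0.07  0.043]
flashlight 0.62 [290.8 129.1] [0.487 0.087 0.055]
hexnut 0.74 [322.4 208.4] [0.506 0.055 0.079]
locknut 0.74 [331.1 224.8] [0.511 0.05  0.084]
locknut 0.51 [321.  160.5] [0.51  0.071 0.041]
bar_end 0.58 [237.4 204.8] [0.466 0.05  0.078]
```

View pics/w14.png

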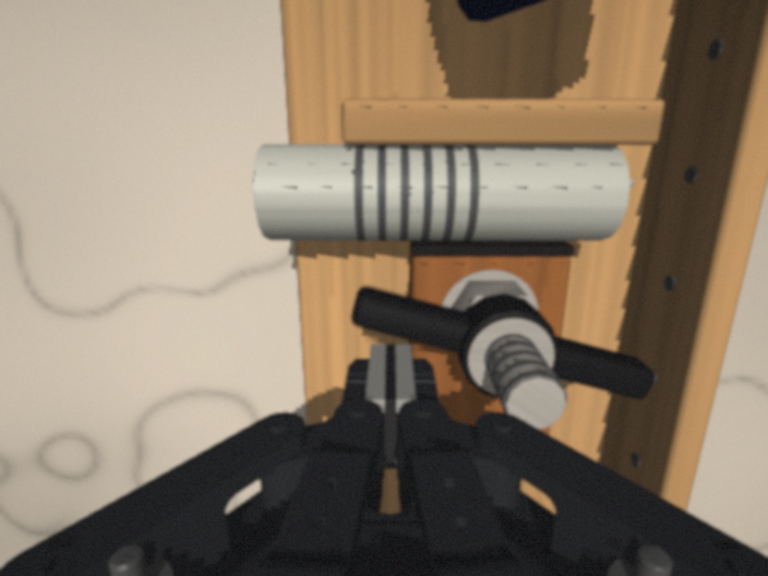

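View pics/hscene.png

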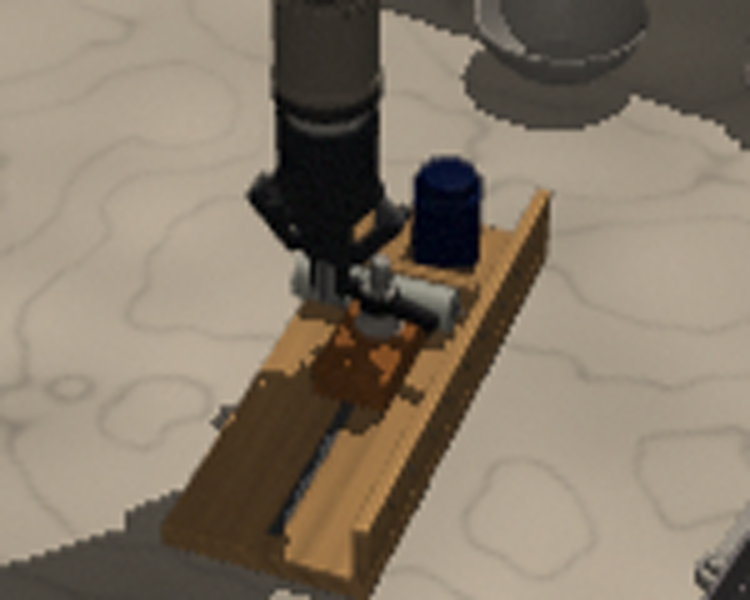

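```bash
cat > k.py <<'E'
import pickle
from h import *
p=pickle.load(open('w.pkl','rb'))
a=.17;E=np.array([[np.cos(a),np.sin(a)],[-np.sin(a),np.cos(a)]])
v,u=np.mgrid[0:384,0:512];z=p['z_map']
c=np.stack([(u-p['cx'])/f(p)*z,(v-p['cy'])/f(p)*z,z],-1);X=(c-p['t'])@p['R']
L=(X[...,:2]-[.5168,.0437])@E.T;rr=np.hypot(L[...,0],L[...,1]);Z=X[...,2];dark=p['pixels'].max(2)<70
for n,m in [('stud',(rr<.006)&(Z>.1)&(Z<.12)),('hub',(rr>.010)&(rr<.015)&(Z>.075)&(Z<.1)&~dark),('bar',(rr>.02)&(rr<.05)&dark&(Z>.07)&(Z<.1)),('hex',(rr>.0)&(rr<.02)&(L[...,1]>.010)&(Z>.055)&(Z<.074)),('chock',(abs(L[...,0])<.02)&(abs(L[...,1]+.05)<.015)&(Z>.04)&(Z<.06)),('flash',(abs(L[...,1]-.046)<.01)&(abs(L[...,0])<.04)&(Z>.04)&(Z<.07)&~dark),('board',(abs(L[...,0]+.05)<.01)&(abs(L[...,1])<.02)&(Z<.03))]:
    q=Z[m]
    if len(q)>5: print(n,len(q),np.round(np.percentile(q,[5,25,50,75,95]),4))
m=(rr>.02)&(rr<.05)&dark&(Z>.074)&(Z<.1)&(L[...,1]>-.02)
q=L[m];
if len(q)>20:
    w,V=np.linalg.eigh(np.cov(q.T));d=V[:,1];print('bar ang cw mod pi',(-np.arctan2(d[1],d[0]))%np.pi, q.mean(0),len(q))
E
python3 k.py
```

```text
stud 642 [0.1095 0.1101 0.1104 0.1108 0.1112]
hub 895 [0.0831 0.0836 0.0841 0.0845 0.0851]
bar 3787 [0.0727 0.0785 0.0794 0.0802 0.0951]
hex 560 [0.056  0.0607 0.0659 0.0697 0.0732]
chock 554 [0.0486 0.0491 0.0495 0.0499 0.0504]
flash 5804 [0.0521 0.0534 0.0544 0.0551 0.0559]
board 1038 [0.0185 0.0191 0.0195 0.02   0.0205]
bar ang cw mod pi 0.20984756689389306 [-0.0086801   0.00100521] 3494
```

```bash
python3 - <<'E'
import cv2
ims=[cv2.imread(f'pics/{n}.png') for n in('w5','w12','w14')]
c=[(447,225),(425,215),(492,300)]
cv2.imwrite('pics/hex3.png',cv2.hconcat([cv2.resize(i[y-65:y+45,x-65:x+65],(266,225),interpolation=cv2.INTER_CUBIC) for i,(x,y) in zip(ims,c)]))
E
```

```text
(no output)
```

View pics/hex3.png

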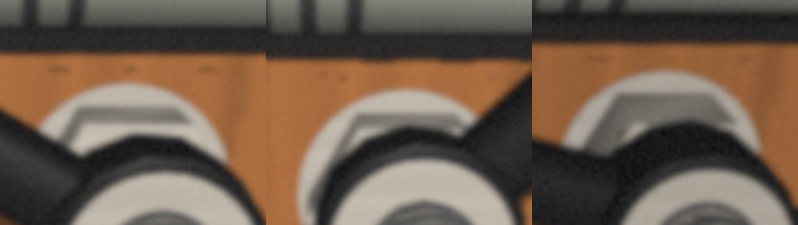

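>>> play_rows([
  [-1, 0.0127, -0.0235, -0.002, 0],
  [-1, 0.0442, -0.0303, -0.002, 0],
  [-1, 0.0721, -0.0153, -0.002, 0],
  [-1, 0.0711, -0.0093, -0.002, 0],
  [-1, 0.0711, -0.0093, -0.002, 0],
])

```text
clock: 26.65
tcp_pos: [0.5515, 0.0217, 0.0782]
orientation: [-0.133, 1.567, 0.135]
contact_force: [-0.2, 0.1, -0.5]
grip_width: 0.0002
```

```bash
python3 d.py w15; python3 k.py
```

```text
[[-0.    -0.17   0.985]
 [ 0.001  0.985  0.17 ]
 [-1.     0.001 -0.   ]] [0.5515 0.0217 0.0782] [-0.2   0.11 -0.53] 26.65 0.00019905458377525928 [ 0.2   0.53 -0.45  1.96  0.33  0.73 -0.27]
cheek_face 0.82 [201.6  61.6] [0.507 0.105 0.044]
push_face 0.56 [211.2 267.5] [ 0.527 -0.011  0.05 ]
chock_face 0.94 [205.9 128.8] [0.513 0.071 0.04 ]
flashlight 0.81 [165.1  95.2] [0.493 0.086 0.054]
locknut 0.7 [196.4 190.3] [0.519 0.051 0.087]
locknut 0.3 [168.9  93.2] [0.495 0.087 0.055]
bar_end 0.85 [ 89.3 168.6] [0.47 0.05 0.08]
stud 769 [0.1096 0.1101 0.1105 0.1109 0.1113]
hub 973 [0.0833 0.0839 0.0843 0.0847 0.0853]
bar 4346 [0.0737 0.0787 0.0797 0.0804 0.0954]
hex 424 [0.0559 0.0608 0.0665 0.0697 0.0733]
chock 1942 [0.0486 0.0492 0.0496 0.0499 0.0505]
flash 6605 [0.0523 0.0535 0.0544 0.0551 0.056 ]
board 877 [0.0185 0.0191 0.0195 0.02   0.0206]
bar ang cw mod pi 0.2753922474825936 [0.00031377 0.00065498] 3465
```

View pics/w15.png

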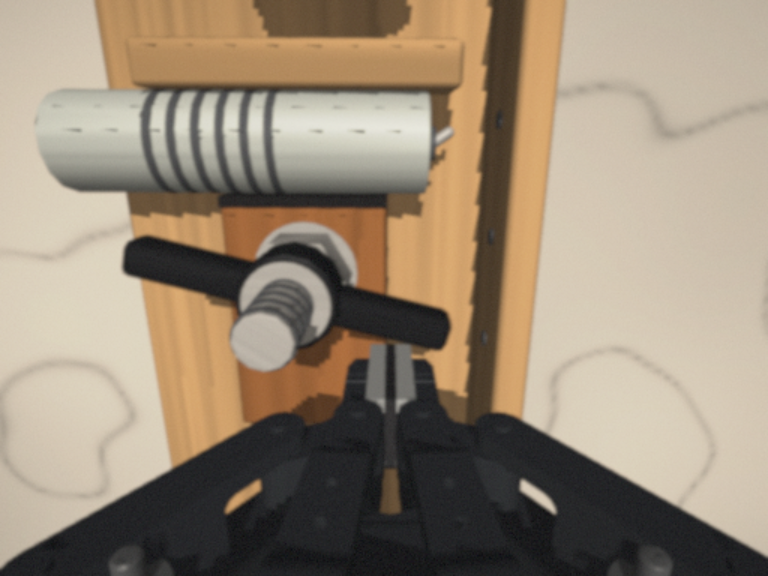

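>>> play_rows([
  [-1, -0.0005, 0.003, 0, 0],
  [-1, -0.001, 0.006, 0, 0],
  [-1, -0.001, 0.006, 0, 0],
])

```text
clock: 27.35
tcp_pos: [0.5509, 0.0239, 0.0784]
orientation: [-0.134, 1.567, 0.13]
contact_force: [1.1, -5.8, 0.5]
grip_width: -0.0001
```

>>> play_rows([
  [-1, -0.0003, 0.002, 0, 0],
  [-1, -0.0003, 0.002, 0, 0],
])

```text
clock: 27.55
tcp_pos: [0.5509, 0.0244, 0.0784]
orientation: [-0.134, 1.567, 0.127]
contact_force: [2.4, -8.8, 0.8]
grip_width: 0.0002
```

>>> play_rows([
  [-1, 0.001, -0.008, 0, 0],
  [-1, 0.003, -0.02, 0.0, 0],
  [-1, 0.005, -0.03, 0.03, 0],
  [-1, 0.005, -0.03, 0.07, 0],
  [-1, 0.005, -0.03, 0.11, 0],
  [-1, 0.005, -0.03, 0.11, 0],
  [-1, 0.005, -0.03, 0.11, 0],
])

```text
clock: 28.25
tcp_pos: [0.5559, -0.0025, 0.1892]
orientation: [-0.133, 1.565, 0.132]
contact_force: [-0.7, 0.5, -0.7]
grip_width: 0.0
```

```bash
python3 d.py w16; python3 k.py;python3 top.py i
```

```text
[[ 0.002 -0.168  0.986]
 [-0.     0.986  0.168]
 [-1.    -0.     0.002]] [ 0.5559 -0.0025  0.1892] [-0.74  0.48 -0.68] 28.25 2.223470201746144e-06 [ 0.3   0.38 -0.51  1.87  0.23  0.95 -0.14]
cheek_face 0.62 [157.2 102.9] [0.467 0.049 0.08 ]
cheek_face 0.58 [224.2  40.3] [0.508 0.106 0.043]
push_face 0.66 [226.3 185.1] [ 0.527 -0.017  0.049]
chock_face 0.59 [222.5  90.7] [0.512 0.066 0.048]
flashlight 0.68 [198.9  61.2] [0.491 0.086 0.056]
locknut 0.85 [221.4 121.7] [0.521 0.047 0.111]
locknut 0.63 [156.4 105.2] [0.467 0.048 0.079]
bar_end 0.62 [157.5 103. ] [0.468 0.049 0.08 ]
stud 240 [0.1095 0.11   0.1105 0.1109 0.1115]
hub 372 [0.083  0.0838 0.0843 0.0847 0.0855]
bar 1128 [0.0774 0.079  0.0796 0.0801 0.0809]
hex 30 [0.057  0.0651 0.0676 0.0686 0.0721]
chock 1338 [0.0485 0.0491 0.0496 0.05   0.0507]
flash 2516 [0.0522 0.0534 0.0544 0.0552 0.0561]
board 516 [0.0184 0.0191 0.0196 0.0201 0.0207]
bar ang cw mod pi 0.25952246042544536 [-0.00099053  0.0004508 ] 1119
```

View pics/w16.png

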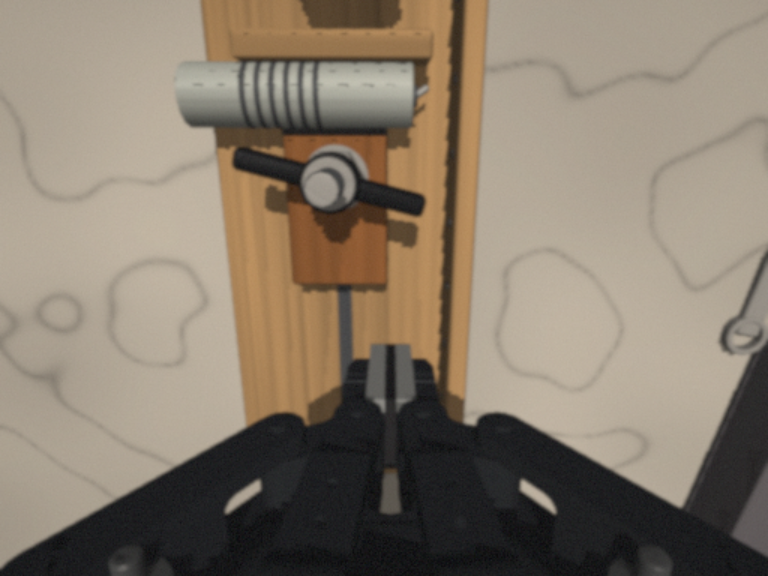

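View pics/iscene.png

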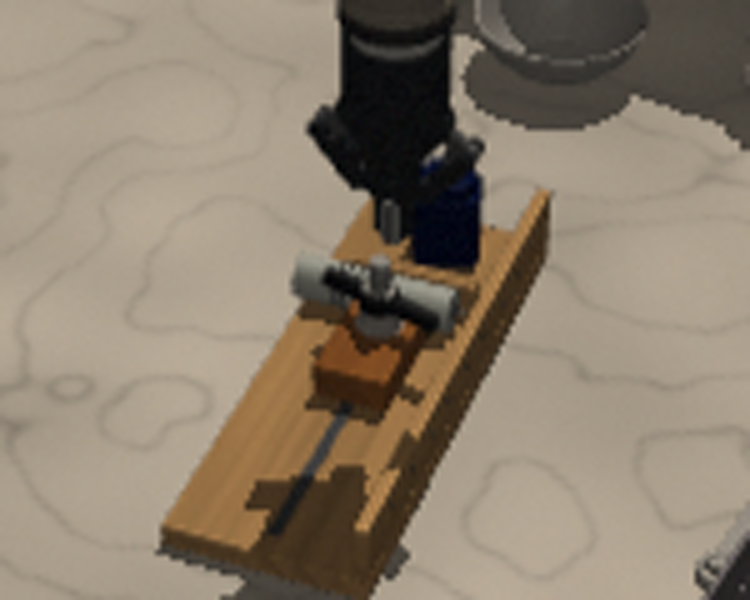

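```bash
python3 -c "
from bench import r
print(r.hand_in())"
```

```text
the job is handed in; nothing more can be done
None
```

I pushed the chock home, tightened the bar nut onto the hex nut, withdrew clear and handed in at about 28 s of the 61 s. I overtightened the bar nut well past the firm range. I never confirmed the contact force between the two nuts directly.

**Last checks that looked right:**
- **Chock:** it stalled at about 24 N of push. The stud sits at about 0.056 m in the ledge frame, so the chock joint is about 0.116.
- **Flashlight:** it sits at about x = -0.02, y = 0.10 in the ledge frame, snug between the chock and the cheek.
- **Bar nut:** a loosening push of about 9 N did not move the bar. It was still in place after I withdrew.
- **Hex nut:** its flats look unturned in the wrist pictures.
- **Bystanders:** the dispenser looks unmoved in the last pictures. The arm stayed well away from the bowl, tin, brush and spare nut, but I did not measure them again.

**What disagreed or went wrong:**
- **Overtightening:** I ran several tightening calls without checking between them, and the last push reached about 37 N instead of 7 to 12 N. The fingers pressed only on the bar and the hex nut shows no turn.
- **Final angle:** the nut's measured height puts the joint at about 16 rad, beyond the 14 or so I wanted.
- **Force readings:** the pushing force had been only 2 to 5 N just before that last push. That does not fit the height measurement, and I did not resolve it.

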